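# Block the packed castings and screw the retaining arm home

## Task

Two cast cones are packed in the plywood box: stand the wood block on its long edge in the empty gap along the front of the box, right down on the floor, so that the cones cannot shift. Then take the flat-blade key from its stand and, with its blade in the slot of the screw on the box's slanted cleat, turn the screw clockwise until its steel arm has swung fully up over the block. Finally put the key back upright in its stand, leaving the cones standing in their cells and the things around undisturbed.

Things in the scene. Friction and masses are not known exactly. Their poses are not given: they have to be found in the camera images.
- crate: Low open plywood box fixed to the bench, 94 (x) x 140 (y) x 40 mm high, walls 8, floor 6 mm thick, with a slanted brown wooden cleat on its front (-x) side, reaching to x = -108 mm. Origin: centre of the box's underside; x points from cleat to back, z up. A partition 24 mm wide, 36 high (x -3 to +39) parts two cells at the back, one cone in each; the gap lies in front of them.
- gap_floor (a point): Centre of the empty gap, on the box's inner floor 6 mm above the bench: box frame (-23, 0, 6) mm. The gap is about 32 (x) x 124 (y) mm, between the front wall (inner face at x = -39) and the cones and partition.
- wood_block: Brown wooden sanding block 60 x 114 x 26 mm, loose, 0.09 kg, standing on a long narrow edge on the bench (60 high). Own axes: x along the 60 side (points down as it stands), y along the 114 side, z along the 26 thickness. Origin: centre of a 60 x 114 face. It goes in the gap on that edge, its length along the box's y, its top then 66 mm above the bench.
- block_mid (a point): Centre of the wood block, 30 mm above the edge it stands on.
- retainer (a joint): Angle (rad) of the captive screw and the steel arm fixed to it. 0: arm level, pointing to the box's +y (left); grows as the screw turns clockwise seen by the robot; at the stop, 1.571, the arm points up the slant over the block's front edge. Starts at 0.1 to 0.4, stays where left, about 0.08 N m turns it. Arm 84 mm from axis to tip, 18 wide, 4 thick.
- slot_floor (a point): On the screw axis at the slot's bottom: box frame (-90, 0, 39) mm. z axis: outward screw axis, (-0.574, 0, 0.819) in the box frame, so the key works tilted 35 deg, its handle leaning to the box's -x. y axis: along slot and arm, turning with them. Round steel head 46 mm across with one straight slot, 12 deep, 10 wide at the bottom, 13.6 at the top, open at both ends, parallel to the arm.
- key: Flat-blade key, 120 mm long, 0.15 kg, loose, hanging upright in its stand. Origin: centre of the blade's tip; z up the shank, x along the blade's width. From the tip: steel blade 26 (x) x 6 (y) to 30 mm, round shank 10 thick to 70, round collar 44 across to 76, dark wooden handle 50 (x) x 18 (y) to 120. Grip the handle across its 18 mm.
- stand: Pale wooden block fixed to the bench, 86 (x) x 66 (y) x 76 mm high, with an upright hole 32 (x) x 13 (y) mm right through its centre, mouth chamfered 3 mm. Origin: centre of the underside. The key hangs in the hole, its collar on the top, its blade tip 6 mm above the bench, its x along the stand's x (either way round).
- cone_left: Cream cast cone, 44 mm across the foot, 66 high, loose, standing in the left (+y) cell. Origin: centre of the foot; z up.
- cone_right: Cream cast cone, 42 mm across the foot, 60 high, loose, standing in the right (-y) cell. Origin: centre of the foot; z up.
- tape: Bystander: roll of masking tape, 93 mm across, 24 high, lying in front of the box. Origin: centre of the underside.
- brush: Bystander: flat dust brush, 163 x 41 x 14 mm, lying on the bench. Origin: centre of the underside.
- tub: Bystander: small pale tub of dowels, 71 mm across, 52 high. Origin: centre of the underside.
Not all that is in view belongs to the job. Leave any purple or yellow look-alike of the key alone.

How it is judged:
On the way, in this order (a step that is already met when the one before it is completed fails the run):
1. the wood block stands in the gap, down on the box's floor and released, before the screw is turned (horizontal distance between block_mid and gap_floor below 0.012 m and z of block_mid in the frame of crate below 0.041 m and angle between the x axis of wood_block and the z axis of crate, either way round below 0.2 rad and contact force between the fingers and wood_block below 0.3 N and value of joint retainer below 0.8 rad), for 0.2 s.
2. the screw is home (arm over the block) while the key's blade is in its slot (value of joint retainer above 1.4 rad and distance between key and slot_floor below 0.012 m), for 0.1 s.
At the end, for the whole second after the job is handed in: Block on edge on the gap's floor (centre within 12 mm, 5 mm of the floor, 0.2 rad of upright); screw at 1.40 rad or more; key at rest in its stand (within 10 mm, 5 mm of its seat, 0.12 rad of vertical); both cones upright (0.2 rad) on the floor of their own cells (horizontal distance between block_mid and gap_floor below 0.012 m and z of block_mid in the frame of crate below 0.041 m and angle between the x axis of wood_block and the z axis of crate, either way round below 0.2 rad and value of joint retainer above 1.4 rad and horizontal distance between key and stand below 0.01 m and z of key in the frame of stand below 0.011 m and angle between key's own z axis and vertical below 0.12 rad and linear speed of key below 0.02 m/s and angle between each of cone_left, cone_right's own z axis and vertical below 0.2 rad and z of each of cone_left, cone_right in the frame of crate below 0.012 m and y of cone_left in the frame of crate above 0.02 m and y of cone_right in the frame of crate below -0.02 m); the robot touches nothing.
It fails at once if a cone is tipped over (angle between any of cone_left, cone_right's own z axis and vertical above 0.6 rad).
It fails at once if a bystander (tape, brush, tub) is pushed more than 40 mm (distance of any of tape, brush, tub from where it was at the start of the episode above 0.04 m).
It also fails if it takes over 59 s, if anything falls off the work surface, if the arm or the gripper's body presses on something with over 40 N, if the wrist force passes 120 N, or if a joint passes its speed limit or range.

## Robot

A 6-joint arm with a two-finger parallel gripper is mounted at the origin on a cart in front of the work surface, level with it; the furniture and walls round the work are solid. World frame = base frame: x ahead of the robot, y to its left, z up, the work surface at z = 0. Lengths are in m, angles in rad, forces in N, time in s.
With the tool pointing down it reaches from about 0.25 to 0.775 m from the base axis. Payload 4 kg.
Tool frame: the origin (TCP) lies midway between the tips of the shut fingers; the grasp point (between the pads) lies 19 mm behind it (robot.tcp_to_grasp is the distance from the TCP to the grasp point, in m); z points along the fingers, x is the direction in which the jaws open and shut, and the axes are right-handed (so a half turn about z gives the same grasp; the last joint's range is limited). The gripper opens to 94 mm and grips with 3 to 60 N. Pads are 16 mm wide; open, the fingers measure 119 mm over their backs; the gripper's body (75 mm by 177 mm) begins 78 mm behind the grasp point.
Start: joints at [1.088, 0.087, 1.371, -0, 1.684, -0.103], TCP at [0.204, 0.511, 0.206] pointing down, gripper open.
Joint ranges: [-3.1, 3.1], [-0.76, 2.03], [0.27, 2.55], [-1.08, 4.22], [0.17, 2.65], [-2.57, 2.57]. Speed limits (rad/s): [2.79, 2.79, 3.14, 3.14, 3.14, 3.14].

## Interface

Orientations are given as [roll, pitch, yaw] about the fixed x, y, z axes, in that order (R = Rz(yaw) Ry(pitch) Rx(roll)).
In Python, from bench import get_obs, vision, robot gives the robot as it stands.
- The arm moves only by the tool servo_tool, never from a script. Its argument "targets" is text: rows parted by semicolons, each of 7 numbers parted by spaces: the opening, from 0 (shut) to 1 (fully open), then the shift along the tool's x, y, z as a fraction of full scale, then the turn, a rotation vector about the tool's x, y, z as a fraction of full scale. A call has 1 to 12 rows; each row is the pose to reach, as a shift and turn from the pose commanded when the call began, along the tool's axes at that moment, turning the shorter way round; what a row does not reach only later rows make up. Full scale, the value 1, is 0.25 m for a shift and pi rad for a turn. A row lasts 1/12 s, in which the tool goes at most 41.7 mm and 7.16 degrees, less where a joint would pass 70% of its speed; a pose out of reach is approached as far as the arm can. A call with a number of a shift or a turn outside -1 to 1 is refused whole. A call with a gripper value outside its range is refused whole. The fingers move at their own pace and stop on an object; the grip force is fixed at half the most. Time passes only in rows, so rows that repeat a pose let the fingers close. It gives the time, the measured TCP pose, the force and the opening at its end, in the units of the state.
- get_obs(): the state, without advancing time (a new reading comes with each control period).
- vision.snapshot(name): name is "side" or "top" or "wrist"; returns a dict with "image" (384x512x3 uint8, red, green, blue), "mtx" (3x3 intrinsics, pixels), "world_from_camera" (4x4, takes a point from camera to world coordinates); the wrist camera has in their place "T_tool_cam" (4x4, takes a point from camera to tool coordinates, whose origin is the TCP and whose axes are the tool frame's). Camera axes: x right, y down, z forward; pixel columns grow to the right and rows downward; lengths in m; the calibration is good to about 2 mm. A picture is of the moment at which its call begins: read the wrist's pose just before it. There is no depth.
- robot.close_job(): hands the job in, once; it reports no verdict.
The state is a dict: "time": time; "joint_positions": joint angles; "qvel": joint speeds; "joint_torque": joint torques, N m; "tool_pos": TCP position; "ee_rot": TCP orientation; "wrist_force": force on the tool from outside, world axes, zero at the start; "wrist_torque": the same for the moment, N m; "width": finger opening in m.
Only numpy, scipy, OpenCV 4.12 (cv2) and the standard library are available. Lean on these libraries where they do the work, as an engineer would, in place of code of your own. Each camera call takes 0.05 s, during which the arm holds its last target.

## Working session

There is one attempt and no reset: what is moved stays moved. The work goes in short steps, Python scripts to look and compute and a tool call to move; the robot and the scene stay as the last step left them, time stands still between calls to the robot, and variables do not carry over. Pictures are saved under pics/ and viewed, and the job is handed in when it is done.

Besides the shell and the picture viewer there is one more tool, called by a JSON object that holds its "method" and its "body". servo_tool: Moves the arm, as the interface text tells. Its arguments: {"type":"object","properties":{"targets":{"type":"string"}},"required":["targets"]}

```bash
ls; mkdir -p pics; python3 - <<'E'
from bench import get_obs, vision, robot
import cv2
print(get_obs())
for n in ["side","top","wrist"]:
    s=vision.snapshot(n); cv2.imwrite(f"pics/{n}0.png",s["image"][:,:,::-1])
    print(n,{k:v for k,v in s.items() if k!="image"})
E
```

```text
pics
{'time': 0.0, 'joint_positions': array([ 1.08788629e+00,  8.79566169e-02,  1.37225954e+00, -6.04937450e-06,
        1.68360506e+00, -1.03128039e-01]), 'qvel': array([ 0.00049811,  0.00025978, -0.0012153 , -0.00071467, -0.0007933 ,
       -0.00162265]), 'joint_torque': array([-7.02397101e-04, -3.40190721e+01, -3.02420855e+01,  7.16130668e-02,
        3.30148847e-02, -1.72816535e-04]), 'tool_pos': array([0.20365552, 0.51030597, 0.20430063]), 'ee_rot': array([-3.14136921e+00,  2.21734291e-03,  1.19101390e+00]), 'wrist_force': array([-0.53735448, -0.19644499,  0.40506853]), 'wrist_torque': array([ 0.0300897 , -0.01028957,  0.04343274]), 'width': 0.09431175312259704}
side {'mtx': array([[346.40048893,   0.        , 252.80883292],
       [  0.        , 346.40048893, 186.01640285],
       [  0.        ,   0.        ,   1.        ]]), 'world_from_camera': array([[ 0.91824308, -0.24218799,  0.31332831,  0.24433757],
       [-0.39555229, -0.59922913,  0.69603365, -0.61530121],
       [ 0.01918446, -0.76306581, -0.64603602,  0.70015628],
       [ 0.        ,  0.        ,  0.        ,  1.  
[... 269 characters left out ...]
0.99956547,  0.01161697,  0.02709107,  0.06767917],
       [-0.02872419, -0.17752494, -0.98369701,  1.01815865],
       [ 0.        ,  0.        ,  0.        ,  1.        ]])}
wrist {'mtx': array([[340.57580175,   0.        , 253.75121134],
       [  0.        , 340.57580175, 192.93958966],
       [  0.        ,   0.        ,   1.        ]]), 'T_tool_cam': array([[ 9.99999786e-01, -4.45010318e-04, -4.78887630e-04,
        -5.69612280e-04],
       [ 5.42682598e-04,  9.73531449e-01,  2.28552452e-01,
        -6.61886230e-02],
       [ 3.64503969e-04, -2.28552663e-01,  9.73531483e-01,
        -1.79184943e-01],
       [ 0.00000000e+00,  0.00000000e+00,  0.00000000e+00,
         1.00000000e+00]])}
```

View pics/top0.png

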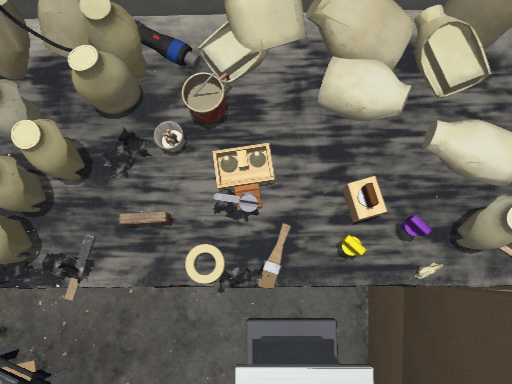

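View pics/side0.png

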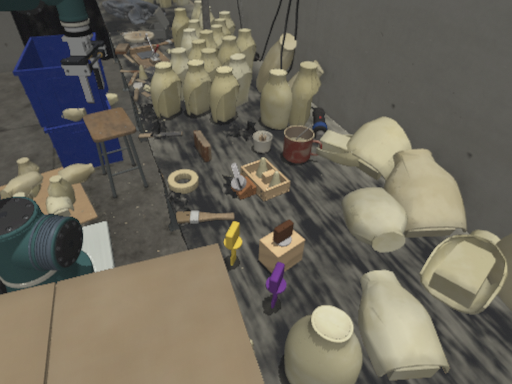

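View pics/wrist0.png

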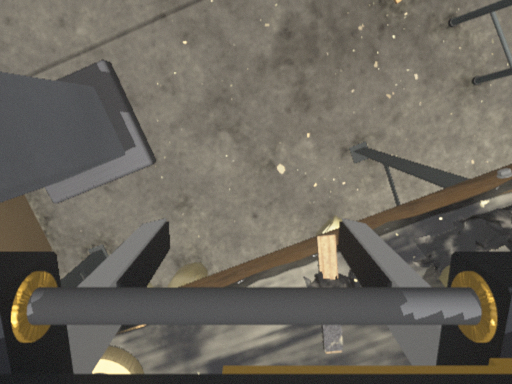

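Candidates in the top view:
- **Key:** dark wooden handle in the pale stand (369,195). The look-alikes are yellow (353,246) and purple (417,227), both to be left alone.
- **Block:** brown block (145,219). The scraper on the left (75,270) and the brush (276,256) could be mistaken for it.
- **Crate:** (243,168).

Now a closer check.

```bash
cat > h.py <<'E'
import numpy as np, cv2
from bench import get_obs, vision, robot
from scipy.spatial.transform import Rotation as R
def snap(n):
    o=get_obs(); s=vision.snapshot(n)
    if n=="wrist":
        T=np.eye(4);T[:3,:3]=R.from_euler('xyz',o['ee_rot']).as_matrix();T[:3,3]=o['tool_pos']
        s['world_from_camera']=T@s['T_tool_cam']
    return s
def ray(s,p,z):
    W=s['world_from_camera'];d=W[:3,:3]@np.linalg.inv(s['mtx'])@[p[0],p[1],1.];o=W[:3,3]
    return o+d*(z-o[2])/d[2]
def proj(s,P):
    W=s['world_from_camera'];c=W[:3,:3].T@(np.asarray(P,float)-W[:3,3]);q=s['mtx']@c;return q[:2]/q[2]
def tri(obs):
    A=np.zeros((3,3));b=np.zeros(3)
    for s,p in obs:
        W=s['world_from_camera'];d=W[:3,:3]@np.linalg.inv(s['mtx'])@[p[0],p[1],1.];d/=np.linalg.norm(d)
        M=np.eye(3)-np.outer(d,d);A+=M;b+=M@W[:3,3]
    return np.linalg.solve(A,b)
def crop(s,x0,y0,x1,y1,f,name):
    c=s['image'][y0:y1,x0:x1,::-1];cv2.imwrite('pics/'+name,cv2.resize(c,None,fx=f,fy=f,interpolation=cv2.INTER_CUBIC))
def pose():
    o=get_obs();return o['time'],o['tool_pos'].round(4),o['ee_rot'].round(4),round(o['width'],4),o['wrist_force'].round(1)
E
python3 - <<'E'
from h import *
s=snap('top')
crop(s,105,130,285,270,4,'t1.png')
crop(s,330,160,440,260,6,'t2.png')
s=snap('side'); crop(s,180,120,310,200,6,'s1.png')
crop(s,215,205,315,305,6,'s2.png')
E
```

```text
(no output)
```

View pics/t1.png

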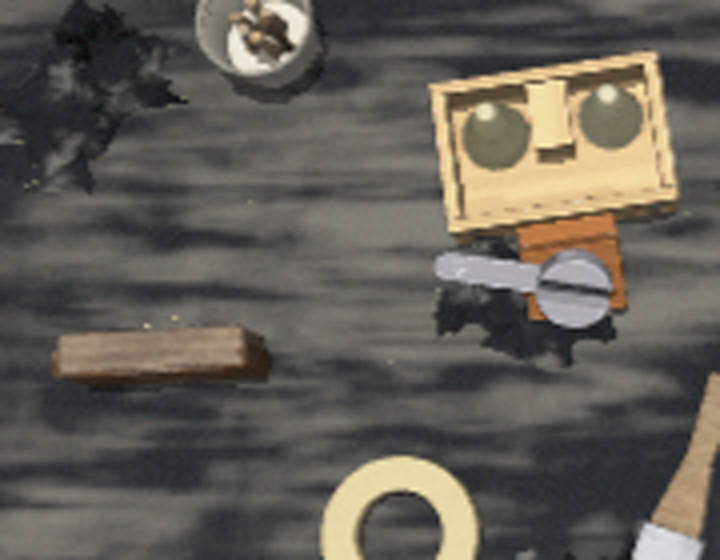

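View pics/t2.png

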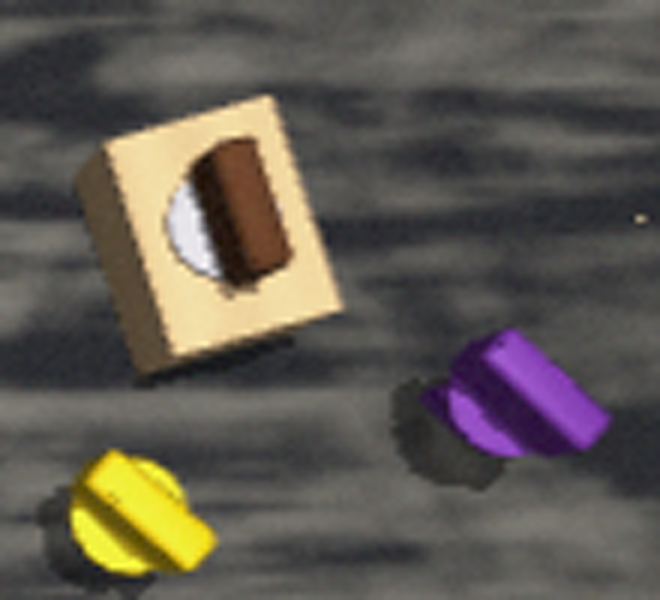

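View pics/s1.png

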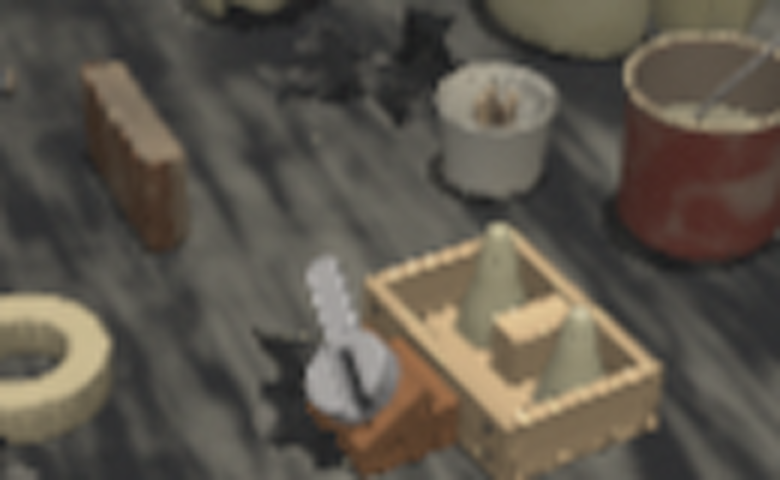

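View pics/s2.png

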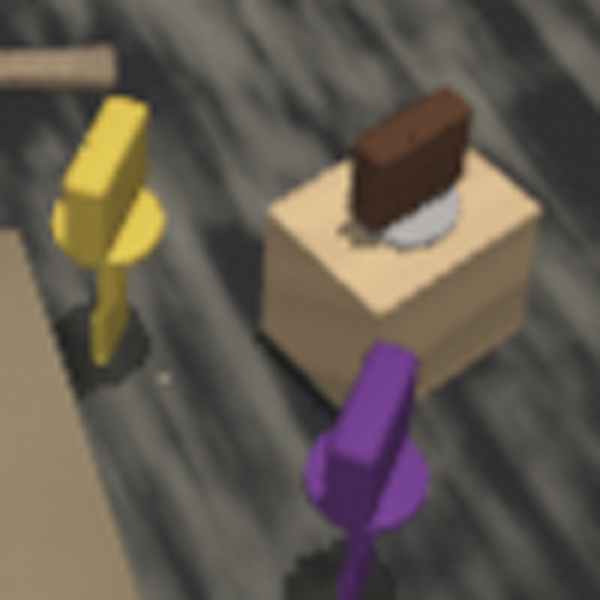

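```bash
python3 - <<'E'
from h import *
s=snap('top')
def pts(l,f,x0,y0,z): return np.array([ray(s,((u+.5)/f-.5+x0,(v+.5)/f-.5+y0),z) for u,v in l])
def rep(n,P):
    print(n,(P*1000).round(0)[:,:2].tolist(),'c',(P.mean(0)*1000).round(1)[:2],'len',[round(np.linalg.norm(P[i]-P[(i+1)%4])*1000) for i in range(4)])
    for i in range(4):
        d=P[(i+1)%4]-P[i];print('   ang',round(np.arctan2(d[1],d[0]),3),end='')
    print()
rep('block',pts([(60,337),(240,327),(248,368),(57,377)],4,105,130,.06))
rep('crate',pts([(431,85),(655,52),(678,202),(452,235)],4,105,130,.04))
rep('stand',pts([(105,143),(271,97),(342,308),(176,355)],6,330,160,.076))
rep('handle',pts([(218,147),(253,139),(290,258),(249,276)],6,330,160,.126))
for n,p,z in [('yellow',(138,505),.12),('purple',(530,385),.12)]: print(n,pts([p],6,330,160,z))
c=pts([(575,289),(512,277),(612,292),(440,267)],4,105,130,.05);print('head',c)
E
```

```text
block [[504.0, 426.0], [509.0, 320.0], [484.0, 314.0], [480.0, 427.0]] c [494.2 371.9] len [106, 25, 112, 24]
   ang -1.525   ang -2.916   ang 1.608   ang -0.021
crate [[659.0, 213.0], [678.0, 75.0], [584.0, 62.0], [566.0, 199.0]] c [621.7 137.2] len [139, 95, 138, 95]
   ang -1.434   ang -3.005   ang 1.706   ang 0.149
stand [[567.0, -105.0], [584.0, -170.0], [502.0, -192.0], [485.0, -129.0]] c [ 534.6 -148.9] len [67, 85, 66, 85]
   ang -1.309   ang -2.877   ang 1.837   ang 0.275
handle [[555.0, -137.0], [558.0, -150.0], [514.0, -161.0], [508.0, -146.0]] c [ 533.9 -148.3] len [13, 45, 16, 48]
   ang -1.355   ang -2.898   ang 1.973   ang 0.18
yellow [[ 0.42683641 -0.10335893  0.12      ]]
purple [[ 0.46836428 -0.24486533  0.12      ]]
head [[0.53037564 0.12388408 0.05      ]
 [0.5379747  0.16127095 0.05      ]
 [0.528345   0.10199776 0.05      ]
 [0.54446684 0.20419068 0.05      ]]
```

```bash
cat >> h.py <<'E'
def cmd(pos,eul,frm=None):
    o=get_obs(); p,r=(o['tool_pos'],R.from_euler('xyz',o['ee_rot'])) if frm is None else (np.array(frm[0]),R.from_euler('xyz',frm[1]))
    d=r.inv().apply(np.asarray(pos)-p)/.25
    w=(r.inv()*(eul if isinstance(eul,R) else R.from_euler('xyz',eul))).as_rotvec()/np.pi
    print('CMD',' '.join('%.4f'%v for v in np.r_[d,w]),' rows: shift %.1f turn %.1f'%(np.linalg.norm(d)*.25/.0417,np.degrees(np.linalg.norm(w)*np.pi)/7.16))
E
python3 -c "
from h import *
cmd([.480,.371,.18],[np.pi,0,.04])"
```

```text
CMD -0.1092 1.2331 0.1004 0.0001 0.0002 0.3664  rows: shift 7.4 turn 9.2
```

{"method": "servo_tool", "body": {"targets": "1 -0.08 0.9 0.07 0 0 0.27;1 -0.08 0.9 0.07 0 0 0.27;1 -0.08 0.9 0.07 0 0 0.27;1 -0.08 0.9 0.07 0 0 0.27;1 -0.08 0.9 0.07 0 0 0.27;1 -0.08 0.9 0.07 0 0 0.27;1 -0.08 0.9 0.07 0 0 0.27"}}

```text
time: 0.88
tool_pos: [0.4091, 0.406, 0.1868]
ee_rot: [3.14, 0.001, 0.331]
wrist_force: [-0.4, -0.1, 0.9]
width: 0.0937
```

```bash
python3 -c "
from h import *
print(pose())
cmd([.480,.371,.18],[np.pi,0,.04])"
```

```text
(0.8833, array([0.4091, 0.406 , 0.1868]), array([3.1395e+00, 5.0000e-04, 3.3110e-01]), 0.0937, array([-0.4, -0.1,  0.9]))
CMD 0.2227 0.2244 0.0274 0.0007 0.0001 0.0927  rows: shift 1.9 turn 2.3
```

{"method": "servo_tool", "body": {"targets": "1 0.22 0.22 0.03 0 0 0.093;1 0.22 0.22 0.03 0 0 0.093;1 0.22 0.22 0.03 0 0 0.093;1 0.22 0.22 0.03 0 0 0.093;1 0.22 0.22 0.03 0 0 0.093"}}

```text
time: 1.3
tool_pos: [0.4757, 0.3754, 0.1802]
ee_rot: [-3.141, 0.001, 0.051]
wrist_force: [0.0, 0.2, 0.5]
width: 0.0938
```

```bash
python3 -c "
from h import *
print(pose())
s=snap('wrist');cv2.imwrite('pics/w1.png',s['image'][:,:,::-1])
print(proj(s,[.495,.371,.06]))"
```

```text
(1.3, array([0.4757, 0.3754, 0.1802]), array([-3.1415e+00,  9.0000e-04,  5.1400e-02]), 0.0938, array([0. , 0.2, 0.5]))
[275.6579952 193.4489289]
```

View pics/w1.png

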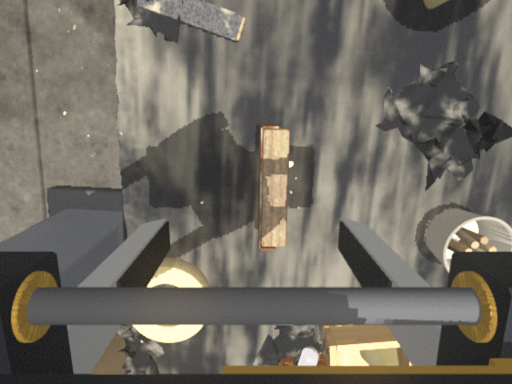

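The block's top face spans pixels (264,129)–(289,129)–(286,247)–(261,247).

```bash
python3 -c "
from h import *
s=snap('wrist');print(pose())
P=np.array([ray(s,p,.06) for p in [(264,129),(289,129),(286,247),(261,247)]]);print((P*1000).round(1)[:,:2],P.mean(0))
for a,b in((3,0),(2,1)):
  d=P[b]-P[a];print(np.arctan2(d[1],d[0])-np.pi/2,np.linalg.norm(d))
crop(s,230,110,320,270,4,'w1c.png')
c=P.mean(0); cmd([c[0],c[1],.041],[np.pi,0,.066])
"
```

```text
(1.4, array([0.475 , 0.3761, 0.1808]), array([-3.1411,  0.    ,  0.0528]), 0.0938, array([-0.2,  0. , -0.1]))
[[480.8 428.1]
 [502.4 429.2]
 [507.8 320.3]
 [484.4 319.1]] [0.49383714 0.37418225 0.06      ]
0.03281860096376188 0.10902622433421968
0.04959773197293904 0.10900103727304468
CMD 0.0747 0.0118 0.5591 -0.0002 0.0000 -0.0042  rows: shift 3.4 turn 0.1
```

View pics/w1c.png

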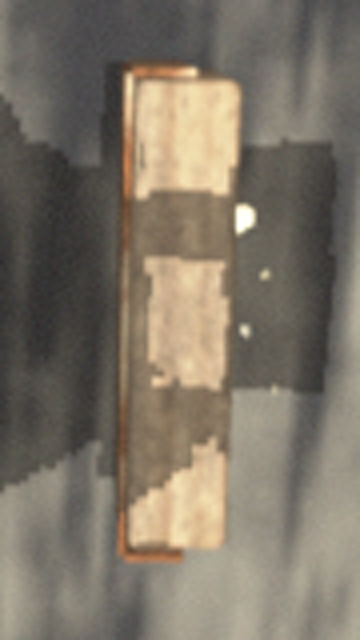

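```bash
python3 -c "
from h import *
print(pose())
cmd([.4945,.373,.041],[np.pi,0,.042])
"
```

```text
(1.4, array([0.475 , 0.3761, 0.1808]), array([-3.1411,  0.    ,  0.0528]), 0.0938, array([-0.2,  0. , -0.1]))
CMD 0.0771 0.0167 0.5591 -0.0002 0.0000 0.0034  rows: shift 3.4 turn 0.1
```

{"method": "servo_tool", "body": {"targets": "1 0.077 0.017 0.1 0 0 0.003;1 0.077 0.017 0.25 0 0 0.003;1 0.077 0.017 0.4 0 0 0.003;1 0.077 0.017 0.5 0 0 0.003;1 0.077 0.017 0.559 0 0 0.003;1 0.077 0.017 0.559 0 0 0.003;1 0.077 0.017 0.559 0 0 0.003"}}

```text
time: 1.98
tool_pos: [0.494, 0.3727, 0.0404]
ee_rot: [3.141, 0.001, 0.043]
wrist_force: [-0.3, -0.8, 1.1]
width: 0.0939
```

```bash
python3 -c "
from h import *
print(pose())
s=snap('wrist');cv2.imwrite('pics/w2.png',s['image'][:,:,::-1])
s=snap('side');crop(s,150,90,250,190,6,'s3.png')"
```

```text
(1.9833, array([0.494 , 0.3727, 0.0404]), array([3.1411e+00, 1.3000e-03, 4.3100e-02]), 0.0939, array([-0.3, -0.8,  1.1]))
```

View pics/w2.png

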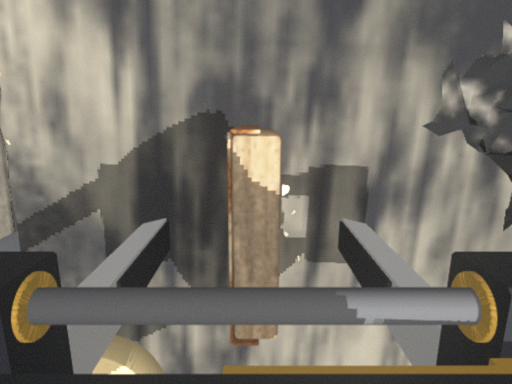

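View pics/s3.png

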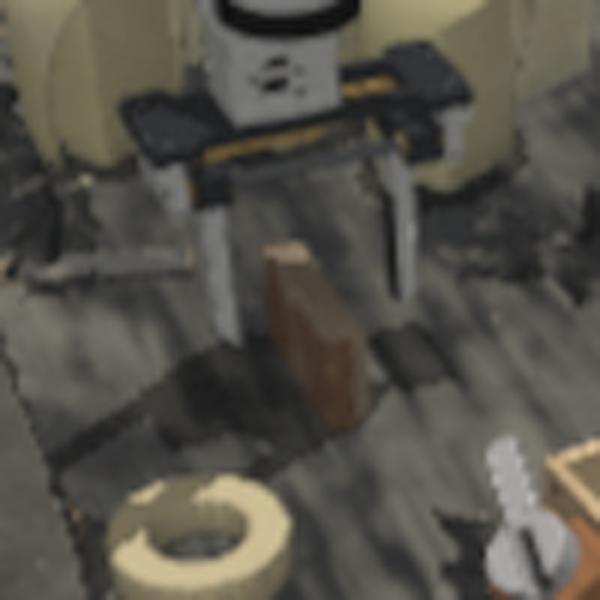

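The block sits between the open fingers at about the right place, so I'm closing.

{"method": "servo_tool", "body": {"targets": "0 0 0 0 0 0 0;0 0 0 0 0 0 0;0 0 0 0 0 0 0;0 0 0 0 0 0 0;0 0 0 0 0 0 0;0 0 0 0 0 0 0;0 0 0 0 0 0 0;0 0 0 0 0 0 0"}}

```text
time: 2.75
tool_pos: [0.4952, 0.3722, 0.0406]
ee_rot: [3.142, 0.0, 0.041]
wrist_force: [-0.1, 0.3, 0.1]
width: 0.0442
```

```bash
python3 -c "
from h import *
print(pose())
cmd([.494,.3727,.12],[np.pi,0,.043])
"
```

```text
(2.75, array([0.4952, 0.3722, 0.0406]), array([3.1416e+00, 1.0000e-04, 4.1200e-02]), 0.0442, array([-0.1,  0.3,  0.1]))
CMD -0.0047 -0.0022 -0.3174 0.0000 0.0000 -0.0006  rows: shift 1.9 turn 0.0
```

{"method": "servo_tool", "body": {"targets": "0 0 0 0 0 0 0;0 0 0 0 0 0 0;0 0 0 0 0 0 0;0 0 0 0 0 0 0;0 0 0 0 0 0 0;0 0 0 0 0 0 0;0 0 0 0 0 0 0"}}

```text
time: 3.33
tool_pos: [0.4951, 0.3722, 0.0406]
ee_rot: [3.142, 0.0, 0.041]
wrist_force: [-0.3, -0.3, -0.4]
width: 0.0258
```

{"method": "servo_tool", "body": {"targets": "0 0 0 -0.12 0 0 0;0 0 0 -0.25 0 0 0;0 0 0 -0.36 0 0 0;0 0 0 -0.36 0 0 0;0 0 0 -0.36 0 0 0"}}

```text
time: 3.75
tool_pos: [0.4964, 0.373, 0.1332]
ee_rot: [-3.139, -0.004, 0.041]
wrist_force: [0.1, -0.1, -1.4]
width: 0.0257
```

```bash
python3 -c "
from h import *
print(pose())
c=np.array([.6217,.1372]);y=.138
g=c+[-.023*np.cos(y),-.023*np.sin(y)];print(g)
cmd([g[0],g[1],.13],[np.pi,0,y])
s=snap('wrist');cv2.imwrite('pics/w3.png',s['image'][:,:,::-1])
"
```

```text
(3.75, array([0.4964, 0.373 , 0.1332]), array([-3.139 , -0.0045,  0.0412]), 0.0257, array([ 0.1, -0.1, -1.4]))
[0.59891866 0.13403606]
CMD 0.3703 0.9719 0.0119 -0.0007 -0.0015 -0.0308  rows: shift 6.2 turn 0.8
```

View pics/w3.png

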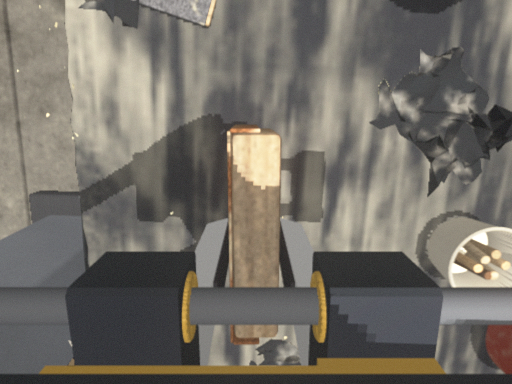

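Block is held level. Moving it above the gap.

{"method": "servo_tool", "body": {"targets": "0 0.05 0.13 0 0 0 -0.01;0 0.1 0.27 0 0 0 -0.02;0 0.16 0.42 0 0 0 -0.03;0 0.22 0.57 0 0 0 -0.031;0 0.27 0.71 0 0 0 -0.031;0 0.32 0.84 0 0 0 -0.031;0 0.355 0.93 0 0 0 -0.031;0 0.37 0.972 0 0 0 -0.031;0 0.37 0.972 0 0 0 -0.031;0 0.37 0.972 0 0 0 -0.031;0 0.37 0.972 0 0 0 -0.031"}}

```text
time: 4.72
tool_pos: [0.5966, 0.1348, 0.1298]
ee_rot: [-3.141, 0.002, 0.14]
wrist_force: [0.1, 0.7, -0.2]
width: 0.0258
```

```bash
python3 -c "
from h import *
print(pose())
s=snap('wrist');cv2.imwrite('pics/w4.png',s['image'][:,:,::-1])
s=snap('top');crop(s,190,120,300,220,6,'t4.png')
s=snap('side');crop(s,210,110,310,210,6,'s4.png')
"
```

```text
(4.7167, array([0.5966, 0.1348, 0.1298]), array([-3.1406e+00,  1.9000e-03,  1.4010e-01]), 0.0258, array([ 0.1,  0.7, -0.2]))
```

View pics/w4.png

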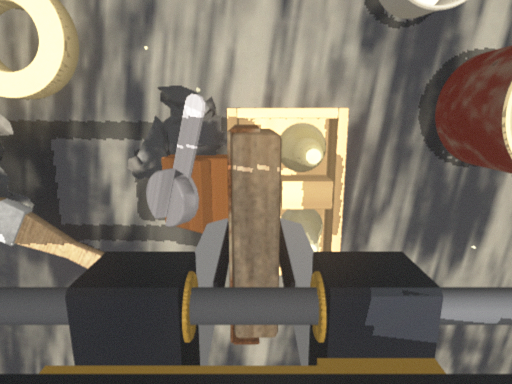

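View pics/s4.png

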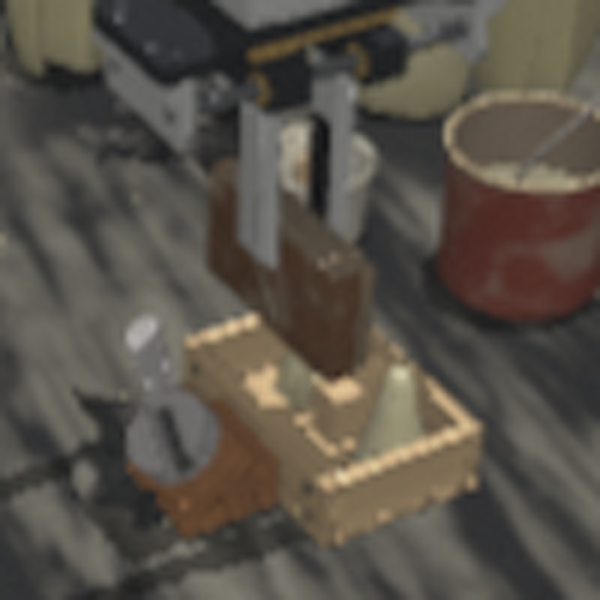

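View pics/t4.png

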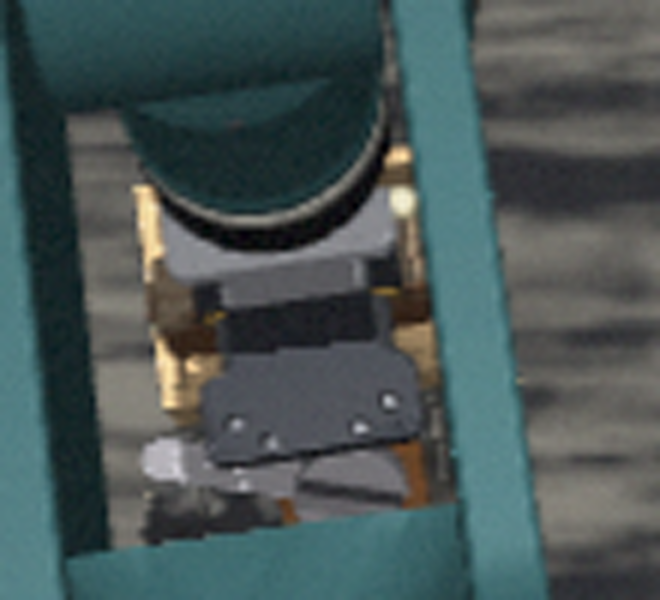

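```bash
python3 -c "
from h import *
s=snap('wrist');print(pose())
crop(s,130,80,370,270,3.3,'w4c.png')
for p in [(228,107),(349,107)]: print(p,ray(s,p,.04))
y=.138;r=np.array([[np.cos(y),-np.sin(y)],[np.sin(y),np.cos(y)]])
for q in [(-47,70,40),(47,70,40),(-39,62,40),(-39,62,6),(39,62,40)]:
  P=np.r_[np.array([.6217,.1372])+r@(np.array(q[:2])/1000),q[2]/1000];print(q,proj(s,P).round(1))
"
```

```text
(4.9167, array([0.5971, 0.1348, 0.1308]), array([-3.1413e+00, -1.0000e-04,  1.4070e-01]), 0.0261, array([-0.9, -0.2, -0.3]))
(228, 107) [0.56694957 0.2013313  0.04      ]
(349, 107) [0.65900665 0.21433959 0.04      ]
(-47, 70, 40) [226.  108.4]
(47, 70, 40) [348.2 108.7]
(-39, 62, 40) [236.4 119.1]
(-39, 62, 6) [238.4 118.4]
(39, 62, 40) [337.2 119.3]
```

View pics/w4c.png

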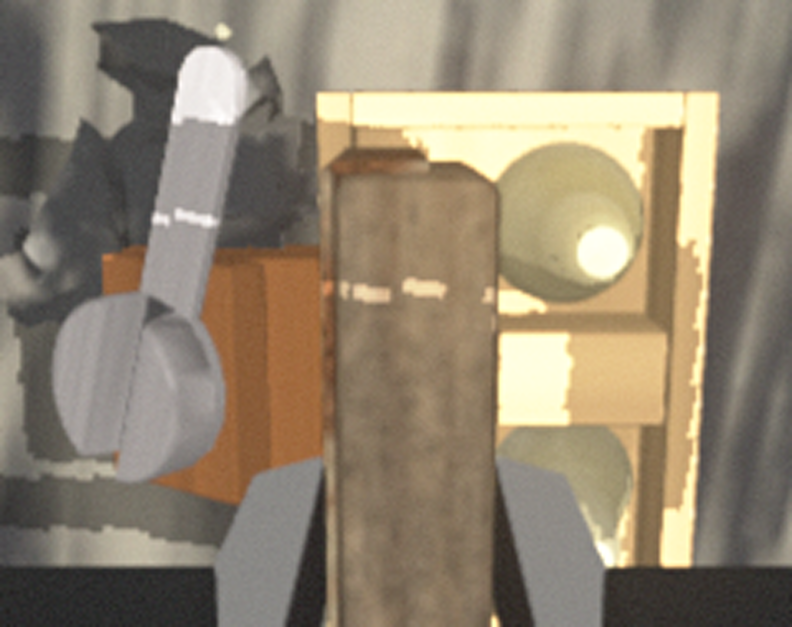

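Wrist view agrees with the top view on the crate pose to about 0.5 mm (rim corners at (226,108) and (348,108)). I'll apply a small correction and lower to just above the rim.

{"method": "servo_tool", "body": {"targets": "0 0.007 0.004 0.04 0 0 0;0 0.007 0.004 0.1 0 0 0;0 0.007 0.004 0.15 0 0 0;0 0.007 0.004 0.16 0 0 0;0 0.007 0.004 0.16 0 0 0;0 0.007 0.004 0.16 0 0 0"}}

```text
time: 5.42
tool_pos: [0.5994, 0.1326, 0.0905]
ee_rot: [-3.141, 0.001, 0.139]
wrist_force: [0.1, -0.6, -1.0]
width: 0.0259
```

```bash
python3 -c "
from h import *
print(pose())
s=snap('wrist');crop(s,130,80,370,270,3.3,'w5.png');print(pose())
s=snap('side');crop(s,210,110,310,210,6,'s5.png');print(pose())
cmd([.5989,.134,.0475],[np.pi,0,.138])
"
```

```text
(5.4167, array([0.5994, 0.1326, 0.0905]), array([-3.1415e+00,  5.0000e-04,  1.3870e-01]), 0.0259, array([ 0.1, -0.6, -1. ]))
(5.4667, array([0.5998, 0.1326, 0.0912]), array([-3.1415e+00, -9.0000e-04,  1.3860e-01]), 0.0258, array([ 0.6,  0. , -1.1]))
(5.5167, array([0.6001, 0.1326, 0.0916]), array([-3.1415e+00, -1.7000e-03,  1.3860e-01]), 0.0257, array([-0.3,  0.8, -0.9]))
CMD -0.0042 -0.0062 0.1765 -0.0000 -0.0005 0.0002  rows: shift 1.1 turn 0.0
```

View pics/w5.png

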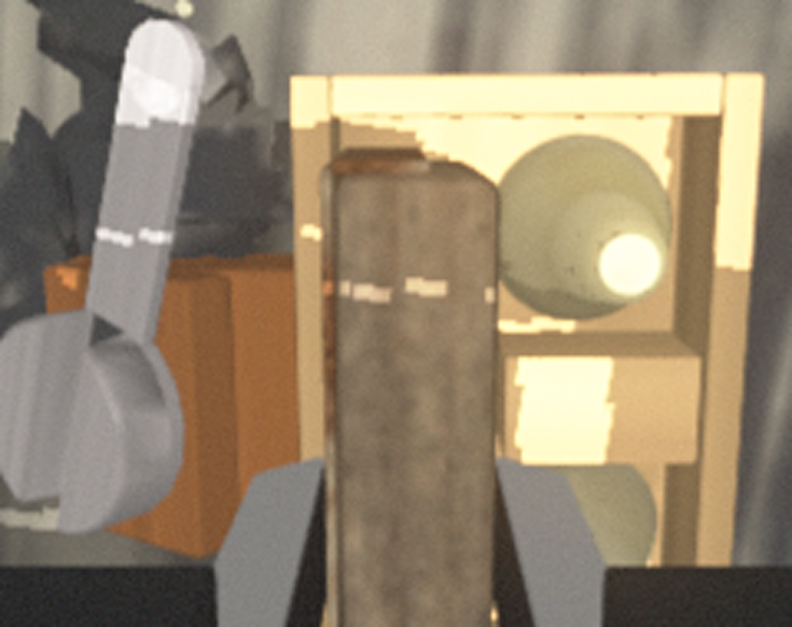

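View pics/s5.png

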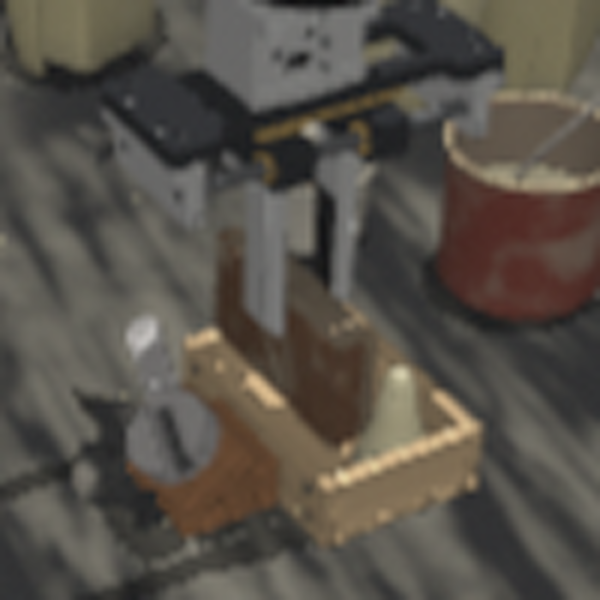

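```bash
python3 -c "
from h import *
s=snap('wrist');print(pose())
y=.138;r=np.array([[np.cos(y),-np.sin(y)],[np.sin(y),np.cos(y)]])
def cr(u,v,z):
  P=ray(s,(u/3.3+130,v/3.3+80),z);return (r.T@(P[:2]-[.6217,.1372])*1000).round(1)
print('cone foot L,R,top,bottom',cr(495,228,.006),cr(671,228,.006),cr(583,136,.006),cr(583,320,.006))
print('block bottom front-left, rim inner', cr(322,165,.05),cr(335,150,.05), cr(327,120,.04),cr(497,190,.11))
"
```

```text
(5.5667, array([0.6002, 0.1326, 0.0918]), array([-3.1415e+00, -2.0000e-03,  1.3850e-01]), 0.026, array([ 0.2,  0.5, -0.6]))
cone foot L,R,top,bottom [-2.2 36.6] [39.2 36.6] [17.7 57.8] [19.3 14.6]
block bottom front-left, rim inner [-39.3  53.3] [-36.8  56.2] [-38.9  61.7] [-10.2  52.7]
```

The brown strip is the block's wider lower lip and was visible on the bench too, so the block isn't tilted. Descending slowly.

{"method": "servo_tool", "body": {"targets": "0 -0.005 -0.006 0.02 0 0 0;0 -0.005 -0.006 0.05 0 0 0;0 -0.005 -0.006 0.08 0 0 0;0 -0.005 -0.006 0.11 0 0 0;0 -0.005 -0.006 0.11 0 0 0"}}

```text
time: 5.98
tool_pos: [0.5975, 0.1337, 0.0608]
ee_rot: [3.142, 0.002, 0.139]
wrist_force: [1.6, 0.6, -2.2]
width: 0.0259
```

{"method": "servo_tool", "body": {"targets": "0 0 0 0.02 0 0 0;0 0 0 0.04 0 0 0;0 0 0 0.06 0 0 0;0 0 0 0.06 0 0 0;0 0 0 0.06 0 0 0"}}

```text
time: 6.4
tool_pos: [0.5977, 0.1338, 0.0478]
ee_rot: [-3.141, 0.001, 0.139]
wrist_force: [-0.3, 0.4, -0.4]
width: 0.0258
```

```bash
python3 -c "
from h import *
print(pose())
s=snap('wrist');crop(s,130,80,370,270,3.3,'w6.png');print(pose())
s=snap('side');crop(s,210,110,310,210,6,'s6.png');print(pose())
"
```

```text
(6.4, array([0.5977, 0.1338, 0.0478]), array([-3.1415e+00,  1.0000e-03,  1.3850e-01]), 0.0258, array([-0.3,  0.4, -0.4]))
(6.45, array([0.5979, 0.1338, 0.0481]), array([-3.1414e+00,  5.0000e-04,  1.3850e-01]), 0.0256, array([ 0.8, -0.2, -0.3]))
(6.5, array([0.598 , 0.1339, 0.0484]), array([-3.1415e+00,  1.0000e-04,  1.3860e-01]), 0.0258, array([ 0.3, -0. , -0.3]))
```

View pics/w6.png

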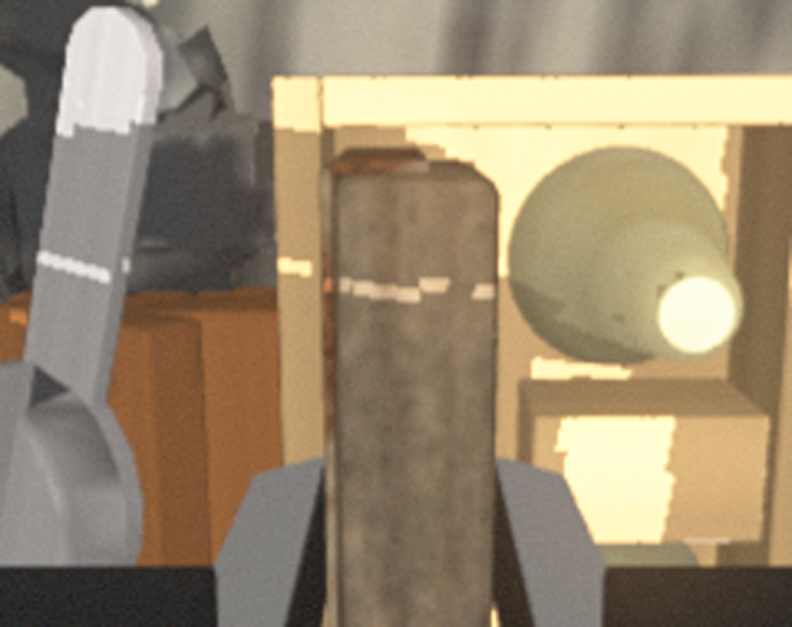

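View pics/s6.png

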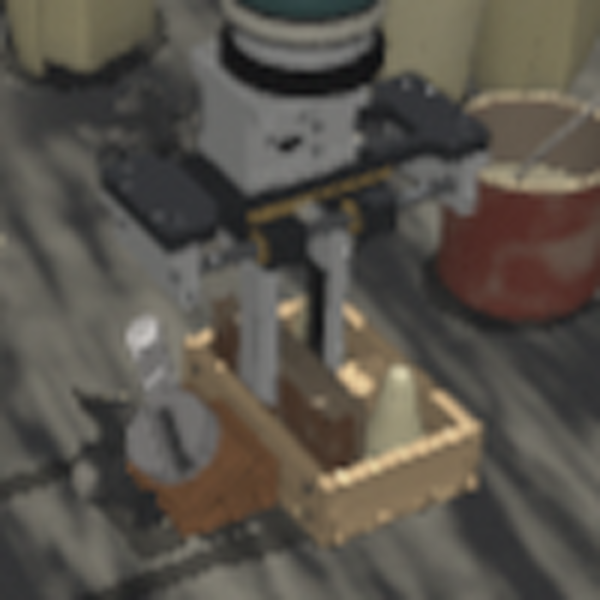

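{"method": "servo_tool", "body": {"targets": "0 0.002 0 0.006 0 0 0;0 0.002 0 0.01 0 0 0;0 0.002 0 0.01 0 0 0"}}

```text
time: 6.75
tool_pos: [0.5989, 0.134, 0.0465]
ee_rot: [-3.142, -0.001, 0.139]
wrist_force: [-1.5, -0.3, 1.6]
width: 0.0256
```

{"method": "servo_tool", "body": {"targets": "0.5 0 0 0 0 0 0;0.5 0 0 0 0 0 0;0.5 0 0 0 0 0 0;0.5 0 0 0 0 0 0;0.5 0 0 0 0 0 0;0.5 0 0 0 0 0 0"}}

```text
time: 7.25
tool_pos: [0.5985, 0.1339, 0.0456]
ee_rot: [-3.142, 0.0, 0.139]
wrist_force: [0.2, 0.4, 0.3]
width: 0.0471
```

{"method": "servo_tool", "body": {"targets": "0.5 0 0 -0.06 0 0 0;0.5 0 0 -0.14 0 0 0;0.5 0 0 -0.26 0 0 0;0.5 0 0 -0.4 0 0 0;0.5 0 0 -0.5 0 0 0;0.5 0 0 -0.5 0 0 0;0.5 0 0 -0.5 0 0 0"}}

```text
time: 7.83
tool_pos: [0.5997, 0.134, 0.173]
ee_rot: [3.142, -0.005, 0.139]
wrist_force: [-0.5, -0.3, -0.8]
width: 0.047
```

```bash
python3 -c "
from h import *
print(pose())
s=snap('wrist');cv2.imwrite('pics/w7.png',s['image'][:,:,::-1]);print(pose())
s=snap('side');crop(s,210,110,310,210,6,'s7.png');print(pose())
"
```

```text
(7.8333, array([0.5997, 0.134 , 0.173 ]), array([ 3.1416, -0.0048,  0.1386]), 0.047, array([-0.5, -0.3, -0.8]))
(7.8833, array([0.5985, 0.1339, 0.1705]), array([-3.1415e+00, -2.0000e-04,  1.3860e-01]), 0.047, array([ 0.3,  0.5, -0. ]))
(7.9333, array([0.5977, 0.1338, 0.169 ]), array([-3.1415e+00,  2.7000e-03,  1.3850e-01]), 0.0468, array([-0.9,  0.2,  0.6]))
```

View pics/w7.png

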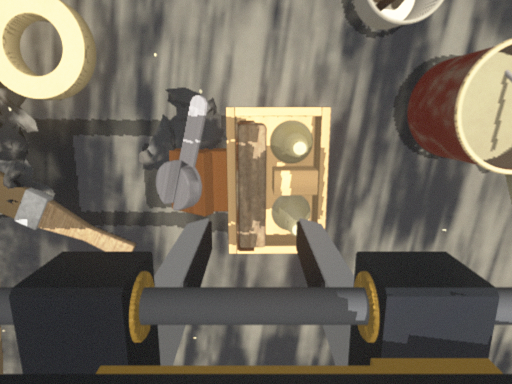

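View pics/s7.png

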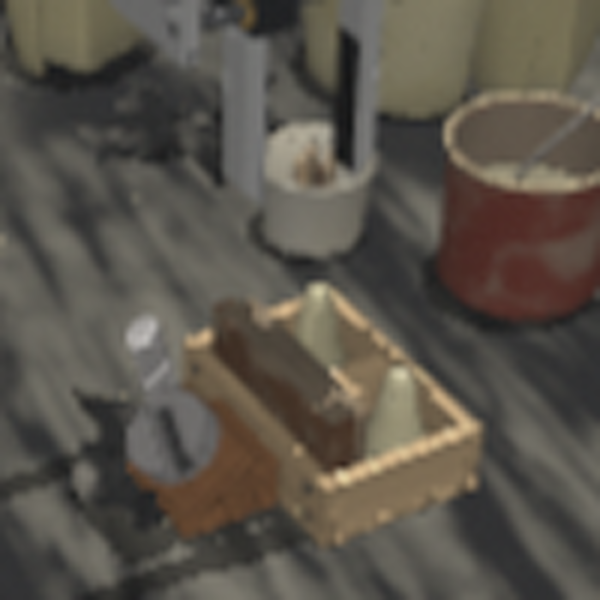

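The block stands in the gap, block top about (238–265, 122–249). Measuring it and the screw arm.

```bash
python3 -c "
from h import *
s=snap('wrist');print(pose())
crop(s,140,85,340,265,4,'w7c.png')
y=.138
T=np.eye(4);T[:3,:3]=R.from_euler('z',y).as_matrix();T[:3,3]=[.6217,.1372,0]
f=lambda q:proj(s,(T@np.r_[np.array(q)/1000,1])[:3])
g=lambda q:((f(q)-[140,85])*4).round(0)
print('pred block top',[g(q).tolist() for q in [(-36,57,66),(-10,57,66),(-10,-57,66),(-36,-57,66)]])
a=np.array([-.574,0,.819]);u=np.array([.819,0,.574]);v=np.array([0,1,0])
c=np.array([-90,0,39.])
print('head top',g(c+12*a))
for th in (.1,.2,.3,.4): print(th,[g(c+h*a+84*(np.cos(th)*v+np.sin(th)*u)).tolist() for h in (-2,0,5,10)], [g(c+12*a+k*23*(np.cos(th)*v+np.sin(th)*u)).tolist() for k in(1,-1)])
"
```

```text
(7.9833, array([0.5974, 0.1337, 0.1682]), array([-3.1415,  0.0042,  0.1386]), 0.0471, array([-0.3, -0.5, -1.2]))
pred block top [[402.0, 154.0], [530.0, 154.0], [523.0, 678.0], [406.0, 677.0]]
head top [136. 410.]
0.1 [[192.0, 25.0], [185.0, 25.0], [168.0, 23.0], [150.0, 22.0]] [[138.0, 310.0], [135.0, 506.0]]
0.2 [[220.0, 30.0], [213.0, 29.0], [196.0, 28.0], [178.0, 27.0]] [[145.0, 312.0], [128.0, 503.0]]
0.3 [[248.0, 39.0], [242.0, 38.0], [224.0, 37.0], [207.0, 36.0]] [[152.0, 316.0], [121.0, 499.0]]
0.4 [[277.0, 52.0], [270.0, 52.0], [253.0, 51.0], [236.0, 50.0]] [[159.0, 320.0], [115.0, 494.0]]
```

View pics/w7c.png

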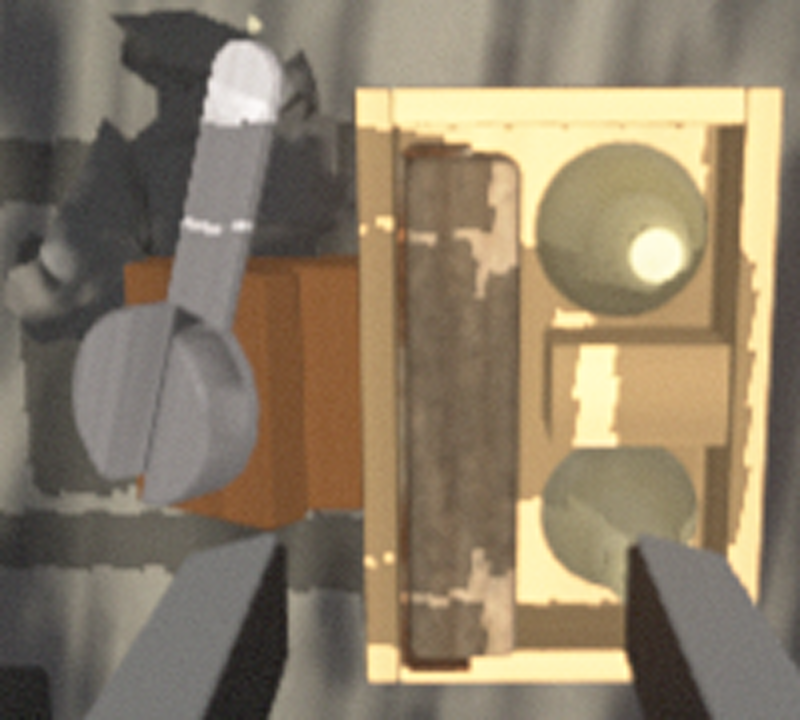

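```bash
python3 -c "
from h import *
cmd([.5346,-.1489,.20],[np.pi,0,.265-np.pi/2])
cmd([.57,0,.20],[np.pi,0,-.6])
"
```

```text
CMD -0.4055 1.0850 -0.1255 0.0009 0.0011 0.4598  rows: shift 7.0 turn 11.6
CMD -0.1829 0.5147 -0.1264 0.0005 0.0013 0.2351  rows: shift 3.4 turn 5.9
```

{"method": "servo_tool", "body": {"targets": "0.5 -0.05 0.1 -0.12 0 0 0.04;0.5 -0.1 0.25 -0.126 0 0 0.08;0.5 -0.18 0.45 -0.126 0 0 0.12;0.5 -0.25 0.6 -0.126 0 0 0.16;0.5 -0.3 0.75 -0.126 0 0 0.2;0.5 -0.35 0.9 -0.126 0 0 0.24;0.5 -0.38 0.97 -0.126 0 0 0.28;0.5 -0.4 1 -0.126 0 0 0.32;0.5 -0.4 1 -0.126 0 0 0.36;0.5 -0.4 1 -0.126 0 0 0.4;0.5 -0.4 1 -0.126 0 0 0.44;0.5 -0.4 1 -0.126 0 0 0.46"}}

```text
time: 8.98
tool_pos: [0.5329, -0.1275, 0.1996]
ee_rot: [3.138, 0.003, -1.313]
wrist_force: [-0.3, -0.5, 0.1]
width: 0.0469
```

```bash
python3 -c "
from h import *
print(pose())
cmd([.5346,-.1489,.20],[np.pi,0,.265-np.pi/2])
"
```

```text
(8.9833, array([ 0.5329, -0.1275,  0.1996]), array([ 3.1378e+00,  2.7000e-03, -1.3125e+00]), 0.0469, array([-0.3, -0.5,  0.1]))
CMD 0.0845 0.0154 -0.0019 0.0012 0.0009 -0.0021  rows: shift 0.5 turn 0.1
```

{"method": "servo_tool", "body": {"targets": "0.6 0.085 0.015 0 0 0 -0.002;0.6 0.085 0.015 0 0 0 -0.002;0.6 0.085 0.015 0 0 0 -0.002"}}

```text
time: 9.23
tool_pos: [0.5351, -0.1491, 0.1999]
ee_rot: [3.138, 0.003, -1.302]
wrist_force: [0.1, 0.1, 0.7]
width: 0.056
```

```bash
python3 -c "
from h import *
s=snap('wrist');print(pose());cv2.imwrite('pics/w8.png',s['image'][:,:,::-1])
T=np.eye(4);T[:3,:3]=R.from_euler('z',.265).as_matrix();T[:3,3]=[.5346,-.1489,0]
for q in [(43,33,76),(43,-33,76),(-43,-33,76),(-43,33,76),(25,9,126),(25,-9,126),(-25,-9,126),(-25,9,126)]: print(q,proj(s,(T@np.r_[np.array(q)/1000,1])[:3]).round(1))
"
```

```text
(9.2833, array([ 0.5352, -0.1486,  0.2004]), array([ 3.1391e+00,  2.6000e-03, -1.3009e+00]), 0.0561, array([-0.6, -0.6, -0.8]))
(43, 33, 76) [216.2 138.7]
(43, -33, 76) [291.1 139. ]
(-43, -33, 76) [288.5 231.4]
(-43, 33, 76) [218.2 231.1]
(25, 9, 126) [241.4 168.2]
(25, -9, 126) [265.4 168.3]
(-25, -9, 126) [264.6 231.4]
(-25, 9, 126) [241.7 231.3]
```

View pics/w8.png

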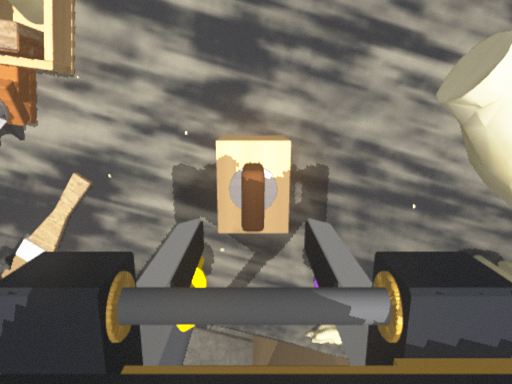

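The key handle (243–265, 164–231) and stand match predictions to about 1 px. Descending to grip.

{"method": "servo_tool", "body": {"targets": "0.6 0 0 0.12 0 0 0;0.6 0 0 0.25 0 0 -0.001;0.6 0 0 0.37 0 0 -0.001;0.6 0 0 0.43 0 0 -0.001;0.6 0 0 0.452 0 0 -0.001;0.6 0 0 0.452 0 0 -0.001;0.6 0 0 0.452 0 0 -0.001"}}

```text
time: 9.87
tool_pos: [0.5364, -0.1487, 0.0899]
ee_rot: [-3.141, -0.0, -1.297]
wrist_force: [0.3, -0.7, 1.1]
width: 0.0561
```

```bash
python3 -c "
from h import *
s=snap('wrist');print(pose());cv2.imwrite('pics/w9.png',s['image'][:,:,::-1])
s=snap('side');crop(s,215,205,315,305,6,'s9.png')
"
```

```text
(9.9167, array([ 0.537 , -0.1491,  0.0908]), array([-3.1393e+00, -1.5000e-03, -1.2968e+00]), 0.0563, array([-0.1, -0.1,  0.8]))
```

View pics/w9.png

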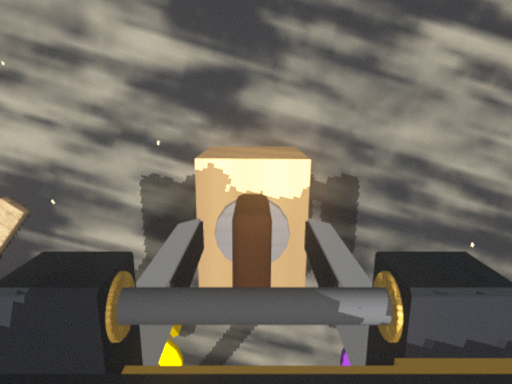

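View pics/s9.png

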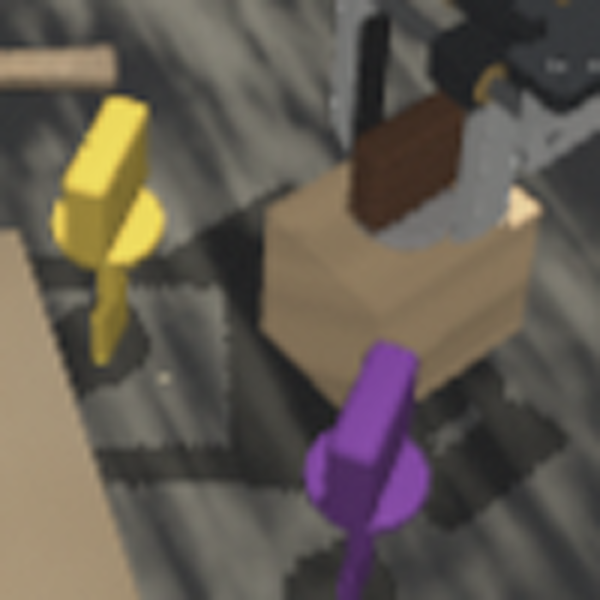

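{"method": "servo_tool", "body": {"targets": "0.6 0 0.009 0.016 0 0 0.003;0.6 0 0.009 0.016 0 0 0.003;0.6 0 0.009 0.016 0 0 0.003"}}

```text
time: 10.22
tool_pos: [0.5339, -0.1497, 0.0857]
ee_rot: [-3.141, -0.0, -1.307]
wrist_force: [0.0, 0.5, -0.8]
width: 0.0564
```

{"method": "servo_tool", "body": {"targets": "0 0 0 0 0 0 0;0 0 0 0 0 0 0;0 0 0 0 0 0 0;0 0 0 0 0 0 0;0 0 0 0 0 0 0;0 0 0 0 0 0 0;0 0 0 0 0 0 0;0 0 0 0 0 0 0;0 0 0 0 0 0 0;0 0 0 0 0 0 0"}}

```text
time: 11.05
tool_pos: [0.5338, -0.1494, 0.0852]
ee_rot: [-3.142, 0.0, -1.307]
wrist_force: [-0.3, 0.8, 0.1]
width: 0.0177
```

{"method": "servo_tool", "body": {"targets": "0 0 0 -0.08 0 0 0;0 0 0 -0.2 0 0 0;0 0 0 -0.35 0 0 0;0 0 0 -0.5 0 0 0;0 0 0 -0.5 0 0 0;0 0 0 -0.5 0 0 0"}}

```text
time: 11.55
tool_pos: [0.5352, -0.1504, 0.2133]
ee_rot: [-3.137, -0.004, -1.307]
wrist_force: [1.1, -0.4, -0.8]
width: 0.0175
```

```bash
cat >> h.py <<'E'
Y=.138; C=np.array([.6217,.1372,0]); L=.0793
RC=R.from_euler('z',Y)
a_=np.array([-.574,0,.819]);a_/=np.linalg.norm(a_);u_=np.array([-a_[0]*0+a_[2],0,-a_[0]]);v_=np.array([0,1.,0])
def screw(th,h,off=(0,0)):
    x=np.cos(th)*u_-np.sin(th)*v_; z=-a_; y=np.cross(z,x)
    M=RC.as_matrix()@np.c_[x,y,z]
    tip=C+RC.apply(np.array([-.09,0,.039])+a_*h+u_*off[0]+v_*off[1])
    return tip-L*M[:,2], R.from_matrix(M)
E
python3 -c "
from h import *
s=snap('wrist');print(pose());cv2.imwrite('pics/w10.png',s['image'][:,:,::-1])
p,r=screw(.33,.05);print(p,r.as_euler('xyz'));cmd(p,r)
p,r=screw(.6,.09);print(p,r.as_euler('xyz'));cmd(p,r)
print(get_obs()['joint_positions'])
"
```

```text
(11.6, array([ 0.5339, -0.1498,  0.2104]), array([-3.1408e+00, -8.0000e-04, -1.3067e+00]), 0.018, array([ 0.4,  0.1, -2. ]))
[0.45905172 0.11461096 0.14488415] [-2.91827357 -0.57396266 -0.25815891]
CMD -1.0995 0.0132 0.2613 0.1587 0.1289 -0.3432  rows: shift 6.8 turn 10.0
[0.43631269 0.1114529  0.17764027] [-2.76477071 -0.49347201 -0.55797488]
CMD -1.1109 0.1042 0.1302 0.1708 0.1041 -0.2602  rows: shift 6.7 turn 8.3
[-3.75701754e-01  9.56744623e-02  1.35183767e+00 -1.83028973e-04
  1.69297941e+00  9.30952123e-01]
```

View pics/w10.png

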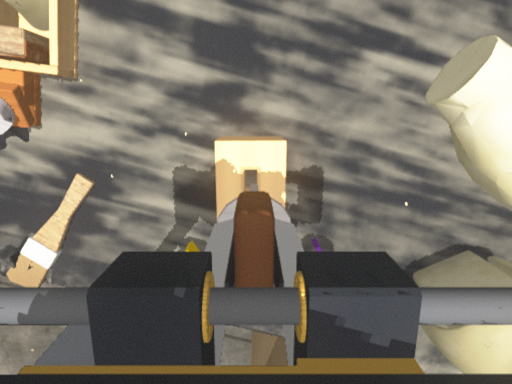

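{"method": "servo_tool", "body": {"targets": "0 -0.07 0 0 0.016 0.013 -0.034;0 -0.2 0 0 0.032 0.026 -0.068;0 -0.35 0.01 0 0.048 0.039 -0.102;0 -0.5 0.02 0 0.064 0.052 -0.136;0 -0.64 0.02 0 0.08 0.065 -0.17;0 -0.77 0.02 0 0.096 0.078 -0.204;0 -0.88 0.02 0.03 0.112 0.091 -0.238;0 -0.95 0.01 0.06 0.128 0.104 -0.272;0 -1 0.01 0.09 0.144 0.117 -0.306;0 -1 0.01 0.12 0.1587 0.1289 -0.3432;0 -1 0.01 0.12 0.1587 0.1289 -0.3432;0 -1 0.01 0.12 0.1587 0.1289 -0.3432"}}

```text
time: 12.6
tool_pos: [0.464, 0.0904, 0.1762]
ee_rot: [-2.919, -0.566, -0.262]
wrist_force: [0.6, -0.2, -1.2]
width: 0.018
```

```bash
python3 -c "
from h import *
print(pose());print(get_obs()['joint_positions'].round(2))
p,r=screw(.33,.05);print(p,r.as_euler('xyz'));cmd(p,r)
s=snap('wrist');cv2.imwrite('pics/w11.png',s['image'][:,:,::-1])
s=snap('side');crop(s,180,100,310,210,6,'s11.png')
"
```

```text
(12.6, array([0.464 , 0.0904, 0.1762]), array([-2.9187, -0.5659, -0.2618]), 0.018, array([ 0.6, -0.2, -1.2]))
[ 0.02 -0.56  2.06  0.08  1.03  0.2 ]
[0.45905172 0.11461096 0.14488415] [-2.91827357 -0.57396266 -0.25815891]
CMD -0.1044 -0.0681 0.0995 0.0008 0.0023 -0.0015  rows: shift 1.0 turn 0.1
```

View pics/w11.png

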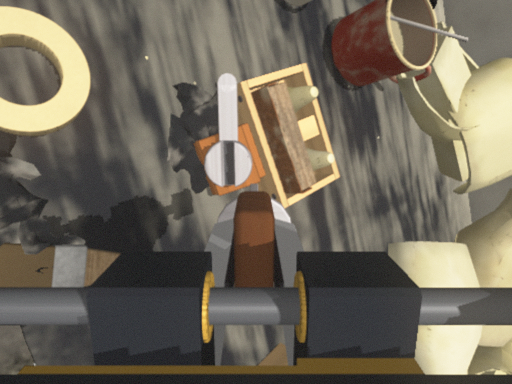

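View pics/s11.png

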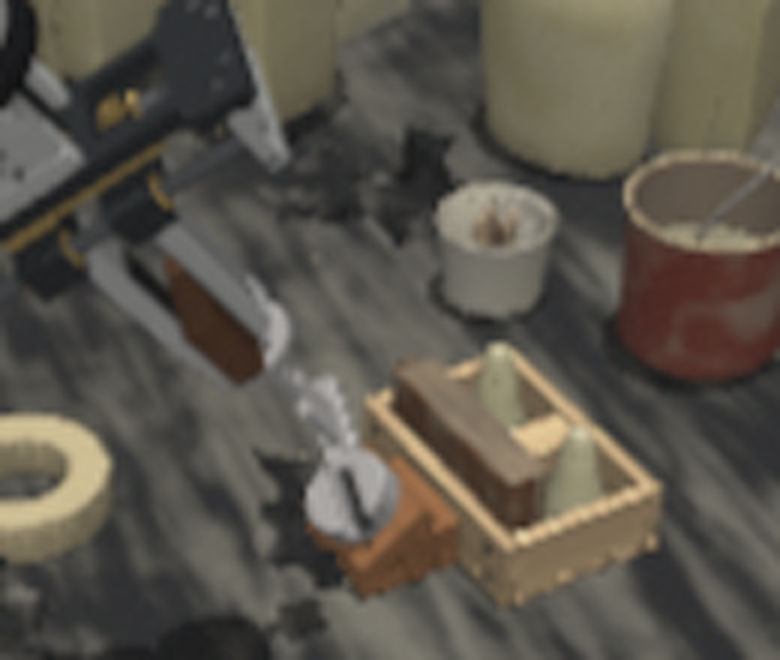

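```bash
python3 -c "
from h import *
s=snap('wrist');print(pose())
crop(s,170,50,310,220,4,'w11c.png')
g=lambda q:((proj(s,C+RC.apply(q))-[170,50])*4).round(0).tolist()
c=np.array([-.09,0,.039])
print('head ctr top',g(c+.012*a_))
for th in(.25,.33,.4):
  d=np.cos(th)*v_+np.sin(th)*u_
  print(th,'tip',[g(c+h*a_+.084*d) for h in(-.004,0)],'slot top',[g(c+.012*a_+k*.023*d) for k in(1,-1)])
"
```

```text
(12.75, array([0.4669, 0.0907, 0.1809]), array([-2.917 , -0.5726, -0.2614]), 0.0178, array([-0.1,  1.2, -0.9]))
head ctr top [211.0, 463.0]
0.25 tip [[180.0, 102.0], [178.0, 100.0]] slot top [[201.0, 367.0], [221.0, 557.0]]
0.33 tip [[209.0, 101.0], [207.0, 99.0]] slot top [[209.0, 366.0], [214.0, 557.0]]
0.4 tip [[233.0, 102.0], [232.0, 100.0]] slot top [[216.0, 367.0], [207.0, 557.0]]
```

View pics/w11c.png

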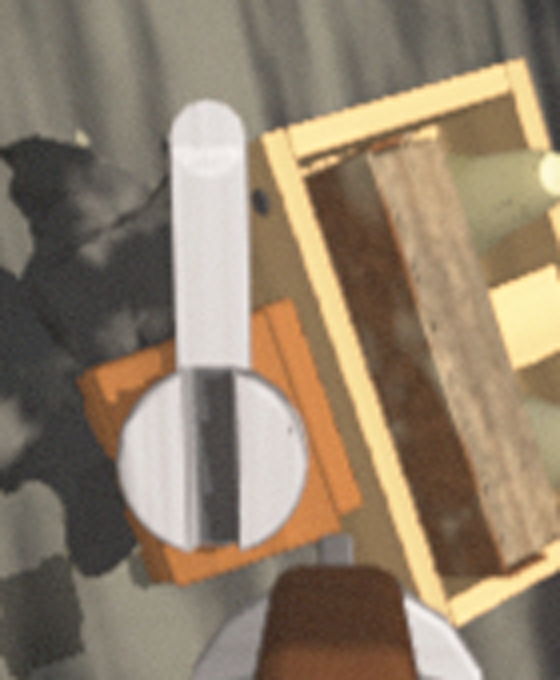

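Head at (212,458) and arm tip at (208,100) in the crop match angle 0.33, and the slot lines up with the blade. Moving close above the slot.

```bash
python3 -c "
from h import *
print(pose())
p,r=screw(.33,.027,(0,.001));cmd(p,r)
"
```

```text
(12.75, array([0.4669, 0.0907, 0.1809]), array([-2.917 , -0.5726, -0.2614]), 0.0178, array([-0.1,  1.2, -0.9]))
CMD -0.1256 -0.0658 0.1999 0.0001 0.0002 -0.0009  rows: shift 1.5 turn 0.0
```

{"method": "servo_tool", "body": {"targets": "0 -0.06 -0.03 0 0 0 -0.001;0 -0.125 -0.066 0.03 0 0 -0.001;0 -0.125 -0.066 0.1 0 0 -0.001;0 -0.125 -0.066 0.17 0 0 -0.001;0 -0.125 -0.066 0.2 0 0 -0.001;0 -0.125 -0.066 0.2 0 0 -0.001;0 -0.125 -0.066 0.2 0 0 -0.001"}}

```text
time: 13.33
tool_pos: [0.4718, 0.1177, 0.1257]
ee_rot: [-2.92, -0.573, -0.255]
wrist_force: [-0.0, -0.6, -0.4]
width: 0.0182
```

```bash
python3 -c "
from h import *
s=snap('wrist');print(pose());print(get_obs()['joint_positions'].round(2))
crop(s,180,70,340,220,4,'w12.png')
g=lambda q:((proj(s,C+RC.apply(q))-[180,70])*4).round(0).tolist()
c=np.array([-.09,0,.039])
print('head ctr top',g(c+.012*a_),'floor',g(c))
p,r=screw(.33,.0,(0,.001));cmd(p,r)
s=snap('side');crop(s,180,100,310,210,6,'s12.png')
"
```

```text
(13.3833, array([0.472 , 0.1177, 0.1265]), array([-2.9191, -0.5743, -0.2558]), 0.0177, array([-0.3,  0.1, -1.4]))
[ 0.12 -0.49  2.13  0.01  0.89  0.3 ]
head ctr top [301.0, 502.0] floor [301.0, 488.0]
CMD -0.0008 0.0015 0.1094 -0.0002 0.0000 0.0006  rows: shift 0.7 turn 0.0
```

View pics/w12.png

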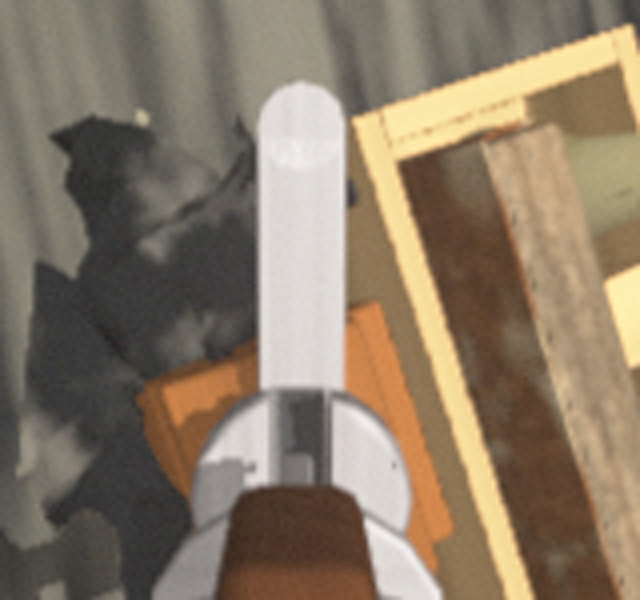

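View pics/s12.png

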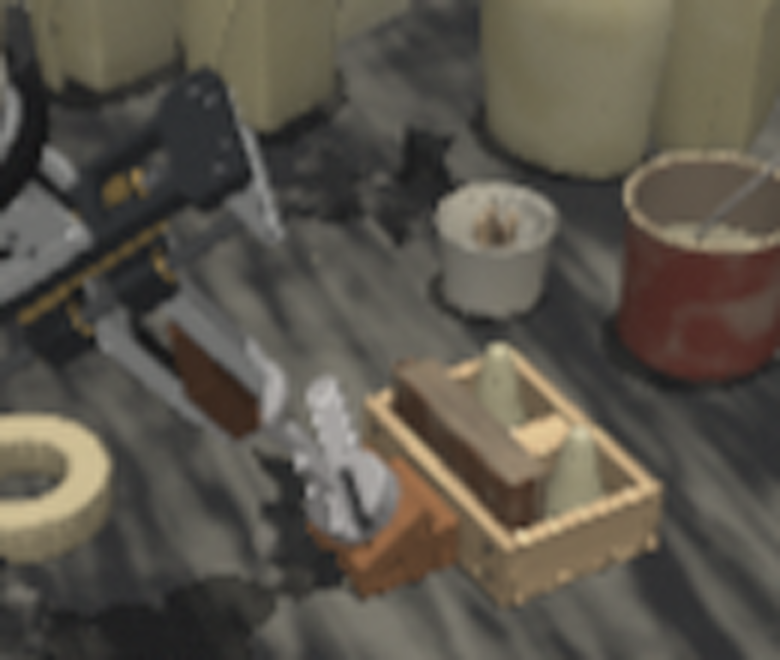

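The blade (282–313) is centred on the slot (270–330). Inserting.

{"method": "servo_tool", "body": {"targets": "0 0 0 0.02 0 0 0;0 0 0 0.04 0 0 0;0 0 0 0.06 0 0 0;0 0 0 0.08 0 0 0;0 0 0 0.1 0 0 0;0 0 0 0.104 0 0 0;0 0 0 0.104 0 0 0;0 0 0 0.104 0 0 0"}}

```text
time: 14.1
tool_pos: [0.4859, 0.1199, 0.1038]
ee_rot: [-2.92, -0.573, -0.255]
wrist_force: [0.3, -0.2, -2.0]
width: 0.0179
```

```bash
python3 -c "
from h import *
s=snap('wrist');print(pose());print(get_obs()['joint_positions'].round(2))
crop(s,180,70,340,220,4,'w13.png')
o=get_obs();r=R.from_euler('xyz',o['ee_rot']);print((RC.inv().apply(o['tool_pos']+L*r.apply([0,0,1])-C)*1000).round(1))
for th in (.33,.7,1.1,1.5,1.65):
  p,q=screw(th,.0015);print(th);cmd(p,q)
"
```

```text
(14.15, array([0.486 , 0.1199, 0.1041]), array([-2.9197, -0.5734, -0.2546]), 0.0179, array([-0.3, -0.7, -1.3]))
[ 0.12 -0.42  2.14  0.01  0.82  0.3 ]
[-91.3   1.6  39.1]
0.33
CMD 0.0055 0.0046 -0.0026 -0.0002 0.0004 0.0009  rows: shift 0.0 turn 0.0
0.7
CMD 0.0055 0.0046 -0.0026 -0.0001 0.0004 0.1187  rows: shift 0.0 turn 3.0
1.1
CMD 0.0055 0.0046 -0.0026 -0.0000 0.0004 0.2460  rows: shift 0.0 turn 6.2
1.5
CMD 0.0055 0.0046 -0.0026 0.0001 0.0004 0.3733  rows: shift 0.0 turn 9.4
1.65
CMD 0.0055 0.0046 -0.0026 0.0001 0.0004 0.4210  rows: shift 0.0 turn 10.6
```

View pics/w13.png

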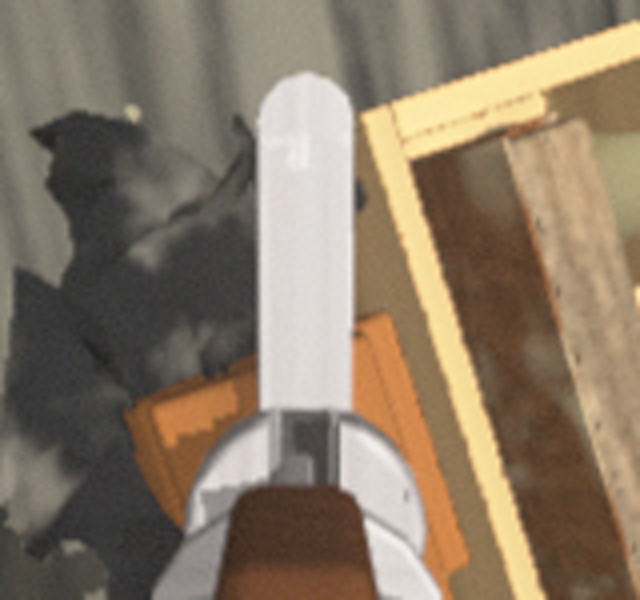

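Blade is in the slot (tip at crate −91, 2, 39). Centring, then turning clockwise.

{"method": "servo_tool", "body": {"targets": "0 0.0055 0.004 0 0 0 0;0 0.0055 0.004 0 0 0 0.02;0 0.0055 0.004 0 0 0 0.045;0 0.0055 0.004 0 0 0 0.07;0 0.0055 0.004 0 0 0 0.095;0 0.0055 0.004 0 0 0 0.12;0 0.0055 0.004 0 0 0 0.145;0 0.0055 0.004 0 0 0 0.17;0 0.0055 0.004 0 0 0 0.2;0 0.0055 0.004 0 0 0 0.2"}}

```text
time: 14.98
tool_pos: [0.4868, 0.1188, 0.1047]
ee_rot: [-2.622, -0.335, -0.909]
wrist_force: [-0.9, 1.3, -1.4]
width: 0.0181
```

```bash
cat >> h.py <<'E'
def tip():
    o=get_obs();r=R.from_euler('xyz',o['ee_rot']);x=RC.inv().apply(r.apply([1,0,0]))
    print('tip',(RC.inv().apply(o['tool_pos']+L*r.apply([0,0,1])-C)*1000).round(1),'th',round(np.arctan2(-x@v_,x@u_),3),'err_z',RC.inv().apply(r.apply([0,0,1])).round(3),'f',o['wrist_force'].round(1),'tq',o['wrist_torque'].round(2),o['width'].round(4))
E
python3 -c "
from h import *
s=snap('wrist');tip();print(get_obs()['joint_positions'].round(2))
cv2.imwrite('pics/w14.png',s['image'][:,:,::-1])
p,q=screw(1.1,.0015);cmd(p,q)
p,q=screw(1.65,.0015);cmd(p,q)
s=snap('side');crop(s,180,100,310,210,6,'s14.png')
"
```

```text
Traceback (most recent call last):
  File "h.py", line 40, in tip
    print('tip',(RC.inv().apply(o['tool_pos']+L*r.apply([0,0,1])-C)*1000).round(1),'th',round(np.arctan2(-x@v_,x@u_),3),'err_z',RC.inv().apply(r.apply([0,0,1])).round(3),'f',o['wrist_force'].round(1),'tq',o['wrist_torque'].round(2),o['width'].round(4))
                                                                                                                                                                                                                                        ^^^^^^^^^^^^^^^^
AttributeError: 'float' object has no attribute 'round'
```

```bash
sed -i "s/,o\['width'\].round(4))/,round(o['width'],4))/" h.py
python3 -c "
from h import *
s=snap('wrist');tip();print(get_obs()['joint_positions'].round(2))
cv2.imwrite('pics/w14.png',s['image'][:,:,::-1])
p,q=screw(1.1,.0015);cmd(p,q)
p,q=screw(1.65,.0015);cmd(p,q)
s=snap('side');crop(s,180,100,310,210,6,'s14.png')
"
```

```text
tip [-90.7   0.4  39.7] th 0.953 err_z [ 0.573  0.001 -0.82 ] f [-2.3  0.7 -1. ] tq [0.02 0.75 0.22] 0.018
[ 0.12 -0.42  2.13  0.02  0.82  0.92]
CMD 0.0011 0.0004 -0.0022 0.0001 0.0005 0.0467  rows: shift 0.0 turn 1.2
CMD 0.0011 0.0004 -0.0022 0.0002 0.0005 0.2218  rows: shift 0.0 turn 5.6
```

View pics/w14.png

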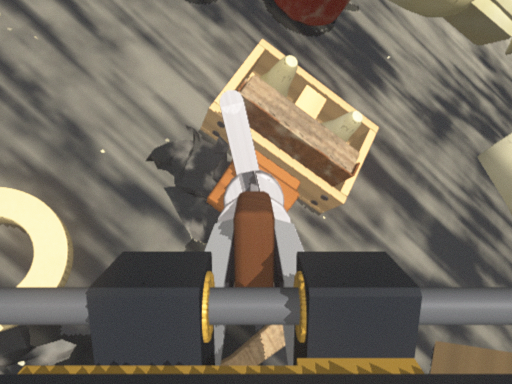

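View pics/s14.png

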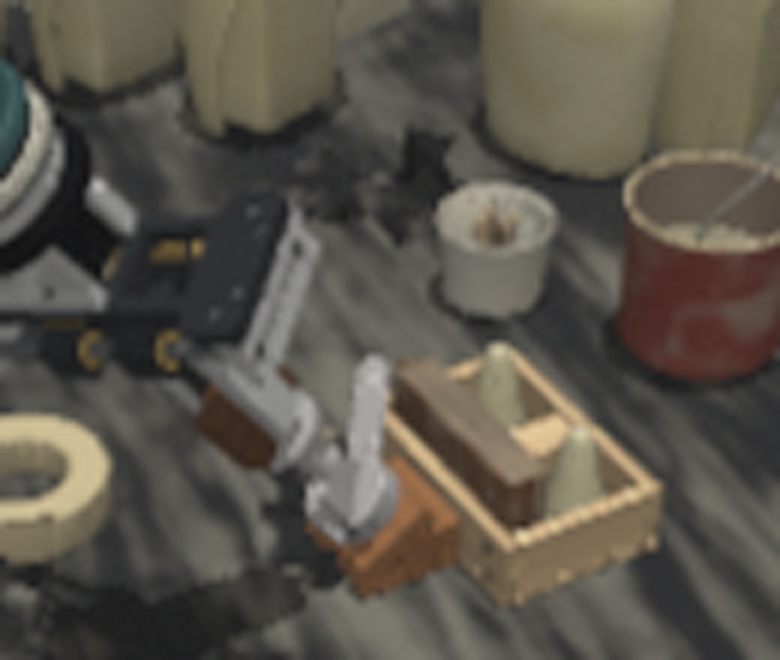

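The screw follows, with the arm lagging the key by the slot slack. Continuing.

{"method": "servo_tool", "body": {"targets": "0 0.001 0 0 0 0 0.025;0 0.001 0 0 0 0 0.05;0 0.001 0 0 0 0 0.075;0 0.001 0 0 0 0 0.1;0 0.001 0 0 0 0 0.125;0 0.001 0 0 0 0 0.15;0 0.001 0 0 0 0 0.175;0 0.001 0 0 0 0 0.2;0 0.001 0 0 0 0 0.22;0 0.001 0 0 0 0 0.235;0 0.001 0 0 0 0 0.235"}}

```text
time: 16.05
tool_pos: [0.4868, 0.119, 0.1047]
ee_rot: [-2.535, 0.072, -1.532]
wrist_force: [-2.7, 2.9, 0.1]
width: 0.0175
```

```bash
python3 -c "
from h import *
s=snap('wrist');tip();print(get_obs()['joint_positions'].round(2))
cv2.imwrite('pics/w15.png',s['image'][:,:,::-1])
g=lambda q:proj(s,C+RC.apply(q)).round(0).tolist()
c=np.array([-.09,0,.039])
for th in(1.3,1.4,1.5,1.57):
  d=np.cos(th)*v_+np.sin(th)*u_;print(th,'tip',g(c+.084*d),g(c+.03*d))
s=snap('side');crop(s,180,100,310,210,6,'s15.png')
"
```

```text
tip [-90.7   0.7  39.7] th 1.692 err_z [ 0.573  0.002 -0.82 ] f [-3.2  2.7  0.1] tq [0.53 1.01 0.53] 0.0179
[ 0.12 -0.42  2.13  0.02  0.82  1.66]
1.3 tip [210.0, 95.0] [239.0, 163.0]
1.4 tip [221.0, 91.0] [243.0, 162.0]
1.5 tip [232.0, 89.0] [246.0, 161.0]
1.57 tip [240.0, 87.0] [249.0, 160.0]
```

View pics/w15.png

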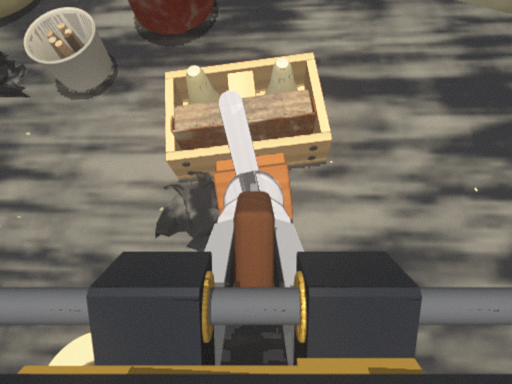

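View pics/s15.png

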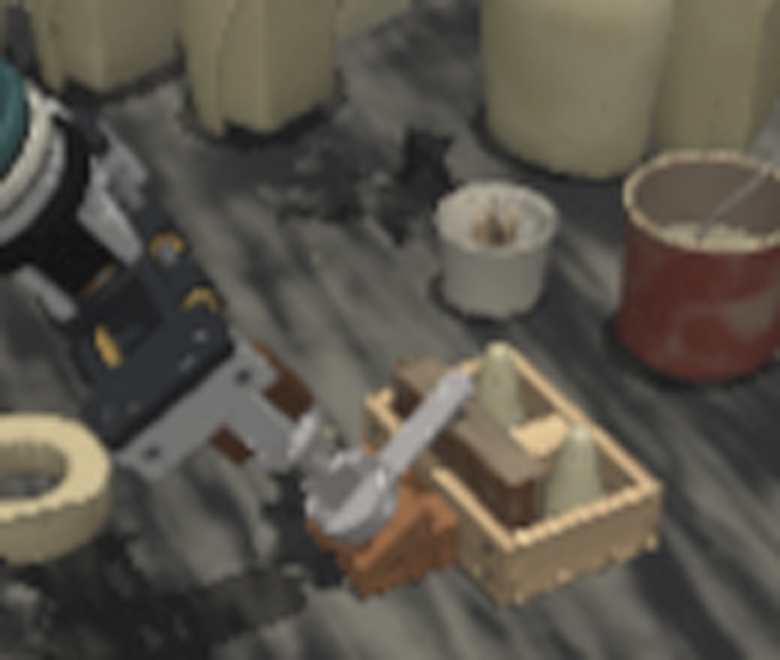

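The arm tip at (231,92) reads about 1.48 rad. One more small turn to the stop.

{"method": "servo_tool", "body": {"targets": "0 0 0 0 0 0 0.01;0 0 0 0 0 0 0.02;0 0 0 0 0 0 0.03;0 0 0 0 0 0 0.03;0 0 0 0 0 0 0.03"}}

```text
time: 16.57
tool_pos: [0.4869, 0.1189, 0.1047]
ee_rot: [-2.543, 0.125, -1.609]
wrist_force: [-3.8, 4.5, 0.0]
width: 0.018
```

```bash
python3 -c "
from h import *
s=snap('wrist');tip()
crop(s,190,60,290,210,4,'w16.png')
g=lambda q:((proj(s,C+RC.apply(q))-[190,60])*4).round(0).tolist()
c=np.array([-.09,0,.039])
for th in(1.3,1.4,1.5,1.57):
  d=np.cos(th)*v_+np.sin(th)*u_;print(th,'tip',g(c+.084*d),g(c+.03*d))
"
```

```text
tip [-90.6   0.6  39.6] th 1.787 err_z [ 0.573  0.002 -0.82 ] f [-2.6  3.7  0. ] tq [0.81 1.06 0.73] 0.0179
1.3 tip [41.0, 161.0] [182.0, 419.0]
1.4 tip [82.0, 141.0] [196.0, 412.0]
1.5 tip [125.0, 125.0] [211.0, 407.0]
1.57 tip [156.0, 117.0] [221.0, 404.0]
```

View pics/w16.png

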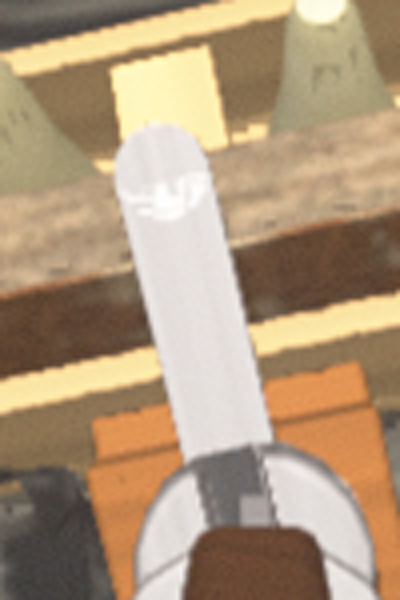

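The arm is at the stop (about 1.57). Easing off the torque within the slack, then withdrawing along the axis.

{"method": "servo_tool", "body": {"targets": "0 0 0 0 0 0 -0.02;0 0 0 0 0 0 -0.045;0 0 0 0 0 0 -0.055;0 0 0 0 0 0 -0.055;0 0 0 -0.03 0 0 -0.055;0 0 0 -0.07 0 0 -0.055;0 0 0 -0.12 0 0 -0.055;0 0 0 -0.18 0 0 -0.055;0 0 0 -0.2 0 0 -0.055;0 0 0 -0.2 0 0 -0.055;0 0 0 -0.2 0 0 -0.055"}}

```text
time: 17.53
tool_pos: [0.4591, 0.1142, 0.1463]
ee_rot: [-2.53, 0.026, -1.469]
wrist_force: [-0.2, 0.4, -1.6]
width: 0.0173
```

```bash
python3 -c "
from h import *
s=snap('wrist');tip()
cv2.imwrite('pics/w17.png',s['image'][:,:,::-1])
crop(s,190,70,310,220,4,'w17c.png')
g=lambda q:((proj(s,C+RC.apply(q))-[190,70])*4).round(0).tolist()
c=np.array([-.09,0,.039])
for th in(1.3,1.4,1.5,1.57):
  d=np.cos(th)*v_+np.sin(th)*u_;print(th,'tip',g(c+.084*d),g(c+.03*d))
s=snap('side');crop(s,180,100,310,210,6,'s17.png')
"
```

```text
tip [-119.1   -0.3   80.4] th 1.615 err_z [ 0.573  0.    -0.819] f [ 0.5 -0.6 -1.2] tq [-0.09  0.59  0.04] 0.0179
1.3 tip [132.0, 108.0] [210.0, 342.0]
1.4 tip [169.0, 97.0] [223.0, 338.0]
1.5 tip [207.0, 91.0] [236.0, 336.0]
1.57 tip [234.0, 88.0] [245.0, 335.0]
```

View pics/w17c.png

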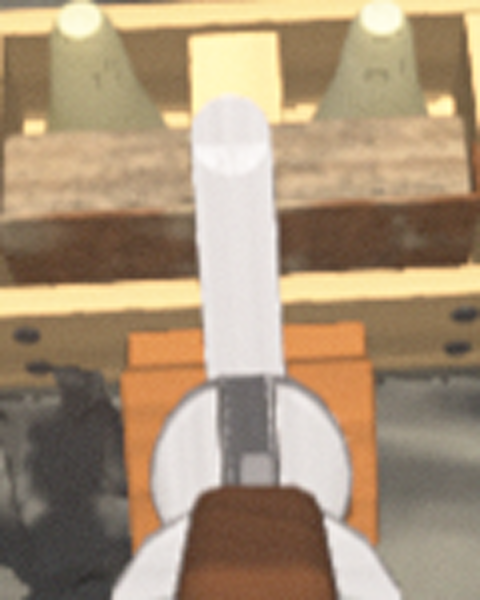

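View pics/s17.png

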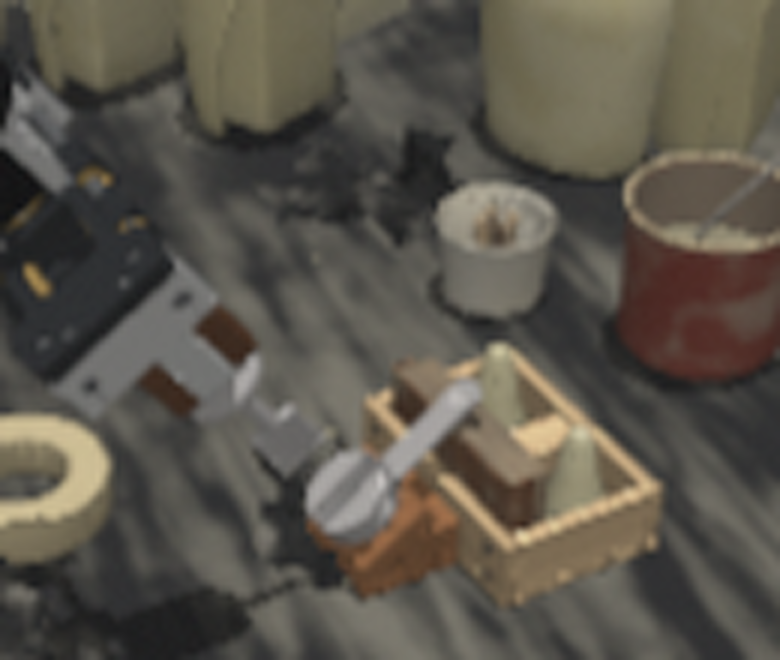

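Arm stays at 1.57 and the key is clear and still straight in the grip. Returning to above the stand.

```bash
python3 -c "
from h import *
print(pose())
cmd([.5338,-.1494,.22],[np.pi,0,-1.307])
cmd([.45,.09,.22],[np.pi,0,-1.307])
"
```

```text
(17.6333, array([0.4586, 0.1143, 0.1449]), array([-2.5327,  0.0259, -1.469 ]), 0.0175, array([ 0.6,  0.7, -0.7]))
CMD 1.0716 -0.3453 -0.1594 -0.1940 -0.0077 -0.0525  rows: shift 6.8 turn 5.1
CMD 0.0853 -0.1369 -0.2735 -0.1940 -0.0077 -0.0525  rows: shift 1.9 turn 5.1
```

{"method": "servo_tool", "body": {"targets": "0 0.03 -0.05 -0.12 0 0 0;0 0.06 -0.1 -0.25 -0.03 -0.001 -0.01;0 0.15 -0.14 -0.27 -0.06 -0.002 -0.02;0 0.3 -0.18 -0.26 -0.09 -0.003 -0.03;0 0.45 -0.22 -0.24 -0.12 -0.005 -0.04;0 0.6 -0.25 -0.22 -0.15 -0.006 -0.05;0 0.74 -0.28 -0.2 -0.18 -0.007 -0.0525;0 0.86 -0.3 -0.18 -0.194 -0.0077 -0.0525;0 0.95 -0.33 -0.17 -0.194 -0.0077 -0.0525;0 1 -0.34 -0.165 -0.194 -0.0077 -0.0525;0 1 -0.34 -0.165 -0.194 -0.0077 -0.0525;0 1 -0.34 -0.165 -0.194 -0.0077 -0.0525"}}

```text
time: 18.63
tool_pos: [0.53, -0.1314, 0.2209]
ee_rot: [-3.141, 0.001, -1.307]
wrist_force: [0.4, 0.2, -0.6]
width: 0.0179
```

```bash
python3 -c "
from h import *
print(pose())
cmd([.5338,-.1494,.20],[np.pi,0,-1.307])
"
```

```text
(18.6333, array([ 0.53  , -0.1314,  0.2209]), array([-3.1411e+00,  1.5000e-03, -1.3075e+00]), 0.0179, array([ 0.4,  0.2, -0.6]))
CMD 0.0738 0.0040 0.0834 -0.0001 0.0005 -0.0001  rows: shift 0.7 turn 0.0
```

{"method": "servo_tool", "body": {"targets": "0 0.04 0.004 0.02 0 0 0;0 0.074 0.004 0.05 0 0 0;0 0.074 0.004 0.083 0 0 0;0 0.074 0.004 0.083 0 0 0;0 0.074 0.004 0.083 0 0 0;0 0.074 0.004 0.083 0 0 0"}}

```text
time: 19.13
tool_pos: [0.5339, -0.1492, 0.2009]
ee_rot: [-3.14, 0.0, -1.306]
wrist_force: [0.3, 0.6, -0.2]
width: 0.0177
```

```bash
python3 -c "
from h import *
s=snap('wrist');print(pose())
crop(s,190,100,320,300,4,'w18.png')
g=lambda q:((proj(s,q)-[190,100])*4).round(0).tolist()
T=np.eye(4);T[:3,:3]=R.from_euler('z',.265).as_matrix();T[:3,3]=[.5346,-.1489,0]
o=get_obs();p=o['tool_pos']-[0,0,L]
rk=R.from_euler('z',.265)
print('blade tip pred corners',[g(p+rk.apply([x,y,0])) for x,y in[(.013,.003),(.013,-.003)]])
print('hole pred',[g((T@np.r_[np.array(q)/1000,1])[:3]) for q in [(16,6.5,76),(16,-6.5,76),(43,33,76),(43,-33,76),(-43,33,76)]])
s=snap('side');crop(s,215,180,315,290,6,'s18.png')
crop(snap('side'),215,180,315,290,6,'s18.png')
"
```

```text
(19.1833, array([ 0.5341, -0.1494,  0.2012]), array([-3.1398e+00, -2.0000e-04, -1.3062e+00]), 0.0175, array([-1. ,  0.8, -1.3]))
blade tip pred corners [[239.0, 329.0], [270.0, 329.0]]
hole pred [[224.0, 273.0], [282.0, 273.0], [104.0, 152.0], [402.0, 152.0], [113.0, 522.0]]
```

View pics/w18.png

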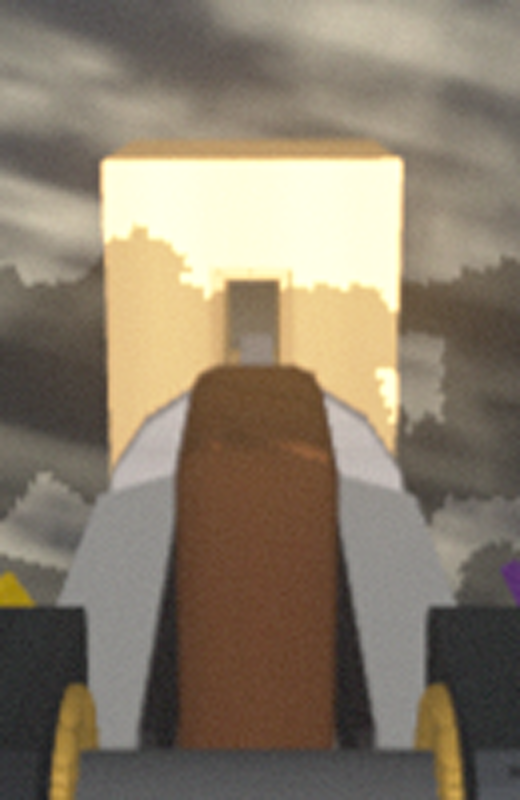

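View pics/s18.png

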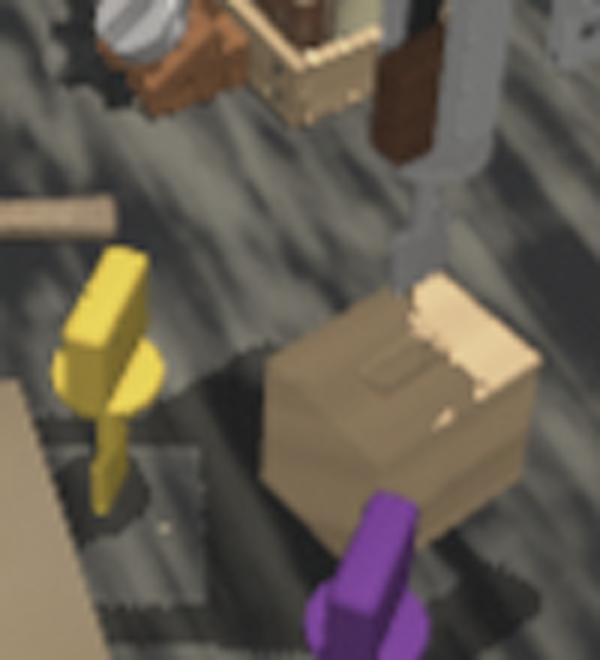

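Blade (241–272) sits over the hole (228–278) as predicted. Lowering.

{"method": "servo_tool", "body": {"targets": "0 0 0 0.06 0 0 0;0 0 0 0.13 0 0 0;0 0 0 0.18 0 0 0;0 0 0 0.22 0 0 0;0 0 0 0.25 0 0 0;0 0 0 0.25 0 0 0;0 0 0 0.25 0 0 0"}}

```text
time: 19.87
tool_pos: [0.5342, -0.1497, 0.1383]
ee_rot: [-3.141, 0.0, -1.307]
wrist_force: [0.0, -0.3, -0.7]
width: 0.0178
```

```bash
python3 -c "
from h import *
print(pose());cmd([.5338,-.1494,.0870],[np.pi,0,-1.307])
crop(snap('side'),215,180,315,290,6,'s19.png')
"
```

```text
(19.8667, array([ 0.5342, -0.1497,  0.1383]), array([-3.1407e+00,  3.0000e-04, -1.3067e+00]), 0.0178, array([ 0. , -0.3, -0.7]))
CMD -0.0014 0.0014 0.2051 -0.0003 0.0001 0.0001  rows: shift 1.2 turn 0.0
```

View pics/s19.png

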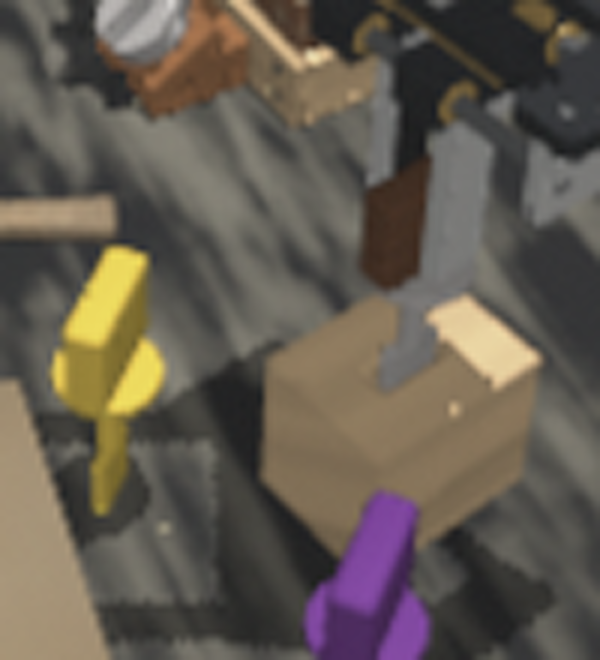

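{"method": "servo_tool", "body": {"targets": "0 0 0 0.03 0 0 0;0 0 0 0.06 0 0 0;0 0 0 0.09 0 0 0;0 0 0 0.12 0 0 0;0 0 0 0.15 0 0 0;0 0 0 0.18 0 0 0;0 0 0 0.195 0 0 0;0 0 0 0.195 0 0 0"}}

```text
time: 20.58
tool_pos: [0.5332, -0.1494, 0.0877]
ee_rot: [3.14, 0.002, -1.307]
wrist_force: [-0.7, 0.0, -1.0]
width: 0.0173
```

```bash
python3 -c "
from h import *
print(pose());
crop(snap('side'),215,180,315,290,6,'s20.png')
print(pose());cmd([.5338,-.1494,.0855],[np.pi,0,-1.307])
"
```

```text
(20.5833, array([ 0.5332, -0.1494,  0.0877]), array([ 3.1401e+00,  1.9000e-03, -1.3068e+00]), 0.0173, array([-0.7,  0. , -1. ]))
(20.6333, array([ 0.5337, -0.1496,  0.0886]), array([ 3.1413e+00,  1.0000e-03, -1.3068e+00]), 0.0176, array([ 0.5, -0.3, -1.4]))
CMD -0.0006 -0.0004 0.0125 0.0001 0.0003 0.0001  rows: shift 0.1 turn 0.0
```

View pics/s20.png

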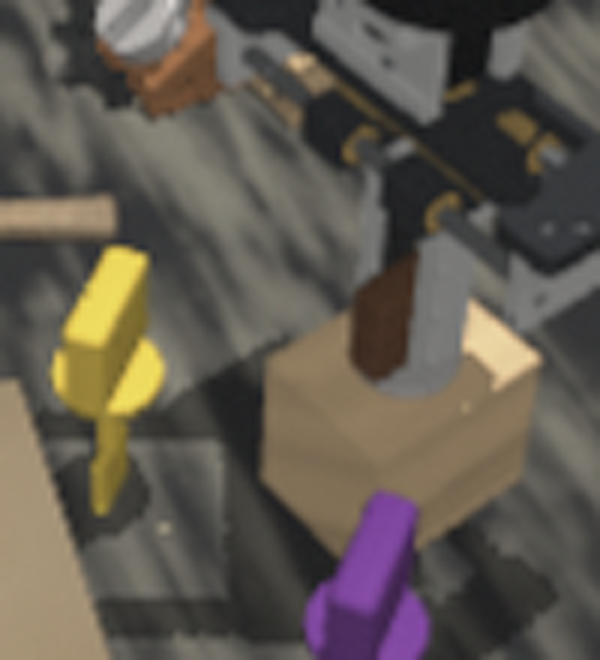

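Almost seated. Going down the last 3 mm, then opening.

{"method": "servo_tool", "body": {"targets": "0 0 0 0.006 0 0 0;0 0 0 0.011 0 0 0;0 0 0 0.011 0 0 0"}}

```text
time: 20.88
tool_pos: [0.5345, -0.1496, 0.0871]
ee_rot: [-3.14, -0.0, -1.307]
wrist_force: [-0.0, 0.8, -1.6]
width: 0.0182
```

{"method": "servo_tool", "body": {"targets": "0.55 0 0 0 0 0 0;0.55 0 0 0 0 0 0;0.55 0 0 0 0 0 0;0.55 0 0 0 0 0 0;0.55 0 0 0 0 0 0;0.55 0 0 0 0 0 0;0.55 0 0 0 0 0 0"}}

```text
time: 21.47
tool_pos: [0.5343, -0.1498, 0.087]
ee_rot: [-3.14, -0.0, -1.307]
wrist_force: [-0.1, -0.5, 0.4]
width: 0.0516
```

{"method": "servo_tool", "body": {"targets": "0.55 0 0 -0.06 0 0 0;0.55 0 0 -0.15 0 0 0;0.55 0 0 -0.3 0 0 0;0.55 0 0 -0.45 0 0 0;0.55 0 0 -0.55 0 0 0;0.55 0 0 -0.55 0 0 0;0.55 0 0 -0.55 0 0 0"}}

```text
time: 22.05
tool_pos: [0.5351, -0.1501, 0.2267]
ee_rot: [-3.137, -0.003, -1.307]
wrist_force: [0.3, 0.6, -0.3]
width: 0.0515
```

```bash
python3 -c "
from h import *
s=snap('wrist');print(pose());cv2.imwrite('pics/w21.png',s['image'][:,:,::-1])
s=snap('side');crop(s,150,110,320,300,4,'s21.png')
"
```

```text
(22.1, array([ 0.5341, -0.1498,  0.2243]), array([-3.1401e+00, -2.0000e-04, -1.3067e+00]), 0.0514, array([-0.1,  0.2,  0.4]))
```

View pics/w21.png

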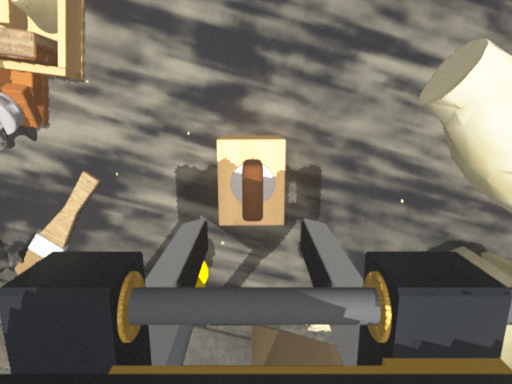

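View pics/s21.png

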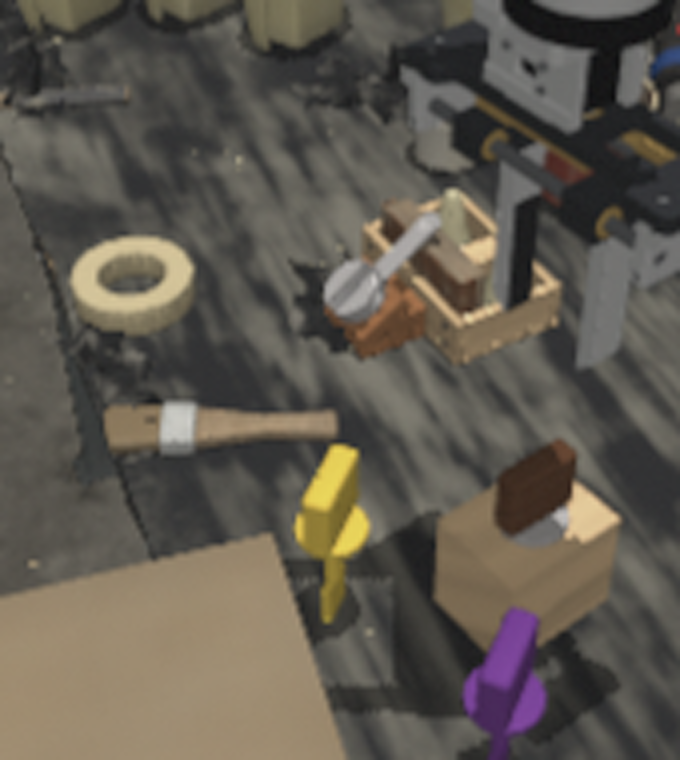

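The key is back upright in its stand. Now a comparison with the initial image and a last look at the crate.

```bash
python3 -c "
from h import *
s=snap('side');a=cv2.imread('pics/side0.png')[205:305,215:315].astype(int);b=s['image'][205:305,215:315,::-1].astype(int)
m=lambda i:((i[...,2]>i[...,0]+18)&(i[...,2]<110)).astype(np.uint8)
for n,i in(('before',a),('now',b)):
  k=m(i);nn,l,st,c=cv2.connectedComponentsWithStats(k);j=1+st[1:,4].argmax();print(n,st[j],c[j])
s=snap('top');cv2.imwrite('pics/t21.png',s['image'][:,:,::-1]);crop(s,190,120,320,290,4,'t21c.png');print(pose())
"
```

```text
before [ 57  14  22  26 326] [67.8404908  25.80368098]
now [ 58  14  21  26 326] [68.17177914 26.53680982]
(22.25, array([ 0.5331, -0.1494,  0.2219]), array([ 3.1393e+00,  2.6000e-03, -1.3067e+00]), 0.0516, array([-0.1, -0.2,  0. ]))
```

View pics/t21.png

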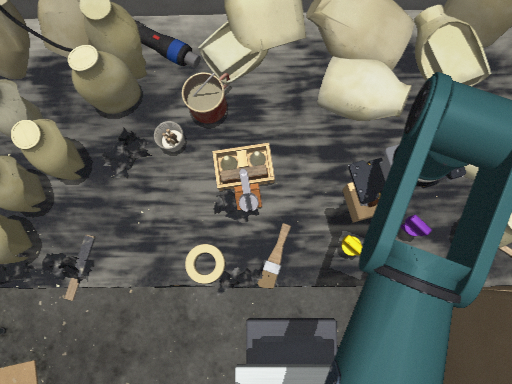

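The key handle is back within 1 px of its starting place. The block is in the gap under the arm, both cones stand, and the tape, brush and tub have not moved. Handing in.

```bash
python3 -c "
from h import *
robot.close_job();print(pose())"
```

```text
the job is handed in; nothing more can be done
the job is handed in; nothing more can be done
```

The job is done and handed in at about 22 s of the 59 s allowed; no verdict was reported.

- **Block:** I stood it on its long edge in the gap and released it before touching the screw. Its top face measured about 2 mm off centre, and the gripper let go at the height where it rests on the floor.
- **Screw:** I turned it from 0.33 rad to its stop with the key's blade seated in the slot. The arm read about 1.57 rad in the wrist view and stayed there after the key was withdrawn.
- **Key:** It is back upright in its stand. In the side view its handle is within 1 px of where it started.
- **Surroundings:** The last top view shows both cones in their cells. The tape, brush, tub and the two look-alike keys look unmoved. The gripper was open and clear of everything, about 0.1 m above the key.

No check failed or disagreed. Cone uprightness and bystander positions were judged by eye from the images, not measured.

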